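# Set out solder and fluxes

### The arm

A 6-joint arm with a two-finger parallel gripper is mounted at the origin on a cart in front of the work surface, level with it; the furniture and walls round the work are solid. World frame = base frame: x ahead of the robot, y to its left, z up, the work surface at z = 0. Lengths are in m, angles in rad, forces in N, time in s.
With the tool pointing down it reaches from about 0.3 to 0.875 m from the base axis. Payload 6.4 kg.
Tool frame: the origin (TCP) lies at the very end of the fingers, on their centre line; the grasp point (between the pads) lies 19 mm behind it; z points along the fingers, y is the line along which they close (so a half turn about z gives the same grasp; the last joint's range is limited). The gripper opens to 85 mm and grips with 20 to 120 N. Pads are 22 mm wide; open, the fingers measure 114 mm over their backs; the gripper's body (76 mm by 85 mm) begins 54 mm behind the grasp point. The pads swing forward as they close: fully open they stand 13 mm farther back than shut.
Start: joints at [-1.516, 0.181, 1.607, -0, 1.354, -0.206], TCP at [0.148, -0.556, 0.231] pointing down, gripper open.
Joint ranges: [-2.99, 2.99], [-0.89, 2.07], [0.3, 2.58], [-1.14, 4.28], [0, 2.63], [-3.12, 3.12]. Speed limits (rad/s): [2.57, 2.57, 3.01, 3.14, 3.14, 3.14].

### API

Orientations are given as a unit quaternion [x, y, z, w].
In Python, from station import * gives the robot as it stands. The module is installed in compiled form; this text tells all that it offers.
- The arm moves only by the tool move_arm, never from a script. Its argument "motion" is a list of rows, each an object of numbers: "x", "y", "z": the shift along the tool's x, y, z scaled (see below); "ax", "ay", "az": the turn, a rotation vector about the tool's x, y, z scaled (see below). A call has exactly 8 rows; each row is the pose to reach, as a shift and turn from the pose commanded when the call began, along the tool's axes at that moment; what a row does not reach only later rows make up. The controller multiplies each number of a shift by 0.15 m and each number of a turn by 30 degrees. A row lasts 1/12 s, in which the tool goes at most 41.7 mm and 7.16 degrees, less where a joint would pass 70% of its speed; a pose out of reach is approached as far as the arm can. A call with a number of a shift or a turn outside -1 to 1 is refused whole. A call with a gripper value outside its range is refused whole. "grip" is the gripper command: -1 is shut, 1 is fully open, values between are in proportion, set as the call begins (left out, the last holds). The fingers move at their own pace and stop on an object; "force" is the grip in N (left out, the last holds). Time passes only in rows, so rows that repeat a pose let the fingers close, or fill a call up. It gives the time, the measured TCP pose, the force, the opening and the grip force at its end, in the units of the state.
- state(): the state, without advancing time (a new reading comes with each control period).
- get_image(name): name is "scene" or "top" or "wrist"; returns a dict with "pixels" (400x640x3 uint8, red, green, blue), "intrinsics" (3x3 intrinsics, pixels), "rvec" (rotation vector, rad) and "tvec" (3), from world to camera coordinates, as OpenCV has them; the wrist camera has in their place "mount" (4x4, takes a point from camera to tool coordinates, whose origin is the TCP and whose axes are the flange's). Camera axes: x right, y down, z forward; pixel columns grow to the right and rows downward; lengths in m; the calibration is good to about 2 mm. A picture is of the moment at which its call begins: read the wrist's pose just before it. There is no depth.
- sign_off(): hands the job in; it is judged then, once.
Trained networks look in a picture, given as the dict that the camera call returned (one of the last four; its "shot" number tells which), for a name from the list of things; names that differ only in an ending like _2 or _b are one class to them, and where a whole thing is asked for, a point or a joint stands for the part that bears it (a point fixed in the world has none). Each returns a list of dicts, best first, with "score" (0 to 1); they miss things now and then, are a little off and sometimes report something else, mostly with a low value. They report only what shows in the picture. A call takes as long as a camera call.
- boxes_of(label, picture): "xyz" ([x, y, z] in m, in world coordinates, good to about 4 mm: the middle of the surface that is visible of it).
The state is a dict: "clock": time; "joint_positions": joint angles; "qvel": joint speeds; "tau": joint torques, N m; "tool_pos": TCP position; "orientation": TCP orientation; "ft_force": force on the tool from outside, world axes, zero at the start; "wrist_torque": the same for the moment, N m; "finger_gap": opening from 0.0 (shut) to 1.0 (fully open); "gripper_force": force on a finger pad.
Only numpy, scipy, OpenCV 4.12 (cv2) and the standard library are available. Lean on these libraries where they do the work, as an engineer would, in place of code of your own. Each camera call takes 0.05 s, during which the arm holds its last target. There are 200 camera calls.

### The job

Get the soldering mat ready for the board under repair by putting each of the four loose things into its own holder: lay the flux syringe level in the two notches of its rest with the nozzle over the white drip cup, stand the solder reel flat in the reel dish, and stand each flux bottle upright in the weighted stand whose well fits it, the big bottle in the big stand and the small one in the small stand. Everything should sit right down in its holder and be let go; do not disturb the circuit board or the multimeter.

Things in the scene. Friction and masses are not known exactly. Their poses are not given: they have to be found in the camera images.
- syringe_mid (a point): loose flux syringe lying on the mat, 135 mm, 30 g: cream barrel 16 mm in diameter, 85 mm long, a 26 mm wide finger flange at its rear, white plunger behind, black nozzle in front. Point: middle of the barrel on its axis, 8.5 mm above the mat at the start; grasp across the barrel here. y axis along it towards the plunger: flange at y = +42 mm, barrel's front at -43 mm, nozzle tip at -62 mm
- reel_mid (a point): loose reel of solder standing on one flange on the mat, pale drum between two dark flanges, 52 mm diameter, 35 mm high, 200 g; point at its centre, 17.5 mm above its underside; z axis up
- big_bottle_mid (a point): loose big flux bottle standing on the mat, whitish with a dark nozzle cap: round body 30 mm in diameter and 41 mm high, then the 16 mm wide cap, 50 mm high in all, 50 g; point at its centre, 25 mm above its underside; z axis up
- small_bottle_mid (a point): loose small flux bottle standing on the mat, all white: round body 20 mm in diameter and 31 mm high, then the 10 mm wide cap, 38 mm high in all, 30 g; point at its centre, 19 mm above its underside; z axis up
- drip_cup (a point): syringe rest, fixed: base plate 116 x 40 mm, two 3 mm Y plates with 90 degree V notches 32 mm wide (arm tips 35 mm above the mat), white drip cup at one end. Point: cup's floor, 6 mm above the mat. x axis along the rest, outward at the cup's end; Y plates at x = -33 and -89 mm. Home, the barrel's middle is at x = -61 mm, y = 0, z = +24 mm, its y axis opposite to this x axis (nozzle over cup)
- reel_dish_floor (a point): reel dish, fixed on the mat: low round aluminium dish, 82 mm outer diameter, with a round 64 mm well whose mouth is chamfered to 70 mm; rim 8 mm above the well's floor, 11 mm above the mat. Point: centre of the well's floor, 3 mm above the mat
- big_stand_floor (a point): big bottle stand, fixed on the mat: round weighted dark steel base, 68 mm outer diameter, with a round 42 mm well whose mouth is chamfered to 48 mm; rim 8 mm above the well's floor, 11 mm above the mat. Point: centre of the well's floor, 3 mm above the mat
- small_stand_floor (a point): small bottle stand, fixed on the mat: round weighted dark steel base, 54 mm outer diameter, with a round 30 mm well whose mouth is chamfered to 36 mm; rim 8 mm above the well's floor, 11 mm above the mat. Point: centre of the well's floor, 3 mm above the mat
- repair_board: bystander: loose blue circuit board under repair, 45 x 70 x 10 mm, lying on the mat near its front edge; origin at the centre of its underside. The mat on which all but the meter stands is flat and fixed, on a 268 x 540 mm work board; its top is at z = 30 mm
- meter: bystander: black handheld multimeter standing upright on the table behind the mat, 46 x 62 x 125 mm, loose; origin at the centre of its underside

How it is judged:
By the outcome, as a careful person would: the job done as asked, in the order asked, and still so for the second after the job is handed in, with the robot touching nothing.
It also fails if it takes over 88 s, if anything falls off the work surface, if the arm or the gripper's body presses on something with over 40 N, if the wrist force passes 120 N, or if a joint passes its speed limit or range.

## Working session

There is one attempt and no reset: what is moved stays moved. The work goes in short steps, Python scripts to look and compute and a tool call to move; the robot and the scene stay as the last step left them, time stands still between calls to the robot, and variables do not carry over. Pictures are saved under pics/ and viewed, at most 14 in all, crops included, and the job is handed in when it is done.

Besides the shell and the picture viewer there is one more tool, called by a JSON object that holds its "op" and its "data", one argument or row to a line. move_arm: Moves the arm, as the interface text tells. Shifts and turns lie within -1 to 1; 1 stands for 0.15 m of shift or 30 degrees of turn. Its arguments: {"type":"object","properties":{"motion":{"type":"array","items":{"type":"object","properties":{"x":{"type":"number","minimum":-1,"maximum":1},"y":{"type":"number","minimum":-1,"maximum":1},"z":{"type":"number","minimum":-1,"maximum":1},"ax":{"type":"number","minimum":-1,"maximum":1},"ay":{"type":"number","minimum":-1,"maximum":1},"az":{"type":"number","minimum":-1,"maximum":1}}}},"grip":{"type":"number"},"force":{"type":"number"}},"required":["motion"]}

```bash
mkdir -p pics; cat > h.py <<'E'
from station import *
import numpy as np, cv2
from scipy.spatial.transform import Rotation as R
names=["syringe_mid","reel_mid","big_bottle_mid","small_bottle_mid","drip_cup","reel_dish_floor","big_stand_floor","small_stand_floor","repair_board","meter"]
def save(im,n): cv2.imwrite(f"pics/{n}.png",im["pixels"][:,:,::-1])
def cam(im,st=None):
    "returns R (cam->world), origin"
    if "mount" in im:
        T=np.eye(4);T[:3,:3]=R.from_quat(st["orientation"]).as_matrix();T[:3,3]=st["tool_pos"]
        T=T@np.array(im["mount"]);return T[:3,:3],T[:3,3]
    r=cv2.Rodrigues(np.array(im["rvec"],float))[0];return r.T,-r.T@np.array(im["tvec"]).ravel()
def px2w(im,u,v,z,st=None):
    r,o=cam(im,st);d=r@np.linalg.inv(np.array(im["intrinsics"]))@[u,v,1];return o+d*(z-o[2])/d[2]
def w2px(im,p,st=None):
    r,o=cam(im,st);q=np.array(im["intrinsics"])@(r.T@(np.array(p)-o));return q[:2]/q[2]
E
python3 - <<'E'
from h import *
s=state();print(s)
for c in ("top","scene"):
    im=get_image(c);save(im,c+"0");print(c,cam(im)[1].round(3))
    for n in names:
        print(n,[(np.round(b["xyz"],3).tolist(),round(b["score"],2),w2px(im,b["xyz"]).round().tolist()) for b in boxes_of(n,im)[:2]])
E
```

```text
{'clock': 0.0, 'joint_positions': array([-1.51631437e+00,  1.81547131e-01,  1.60801229e+00,  1.04330034e-05,
        1.35383169e+00, -2.06290684e-01]), 'qvel': array([ 0.00134325,  0.00165832,  0.00051688, -0.0003037 , -0.00091776,
        0.00147098]), 'tau': array([-2.82243105e-03, -4.44877410e+01, -3.51331222e+01, -4.75654888e-04,
        9.09426017e-03, -9.28563935e-06]), 'tool_pos': array([ 0.1482445 , -0.55497726,  0.23037868]), 'orientation': array([ 9.91511485e-01,  1.30016023e-01,  7.32682394e-05, -8.96251365e-04]), 'ft_force': array([-0.73194589,  0.98308325, -0.3718521 ]), 'wrist_torque': array([ 0.05237925, -0.00692835, -0.02499574]), 'gripper_force': 0.0, 'finger_gap': 0.996758054007931}
top [0.436 0.165 1.034]
syringe_mid [([0.549, 0.239, 0.041], 0.49, [290.0, 185.0])]
reel_mid [([0.44, 0.241, 0.063], 0.68, [288.0, 235.0])]
big_bottle_mid [([0.442, -0.034, 0.066], 0.5, [417.0, 233.0])]
small_bottle_mid [([0.442, 0.369, 0.058], 0.47, [229.0, 234.0])]
drip_cup [([0.542, 0.114, 0.034], 0.96, [346.0, 188.0])]
reel_dish_floor [([0.534, -0.031, 0.038], 0.74, [412.0, 192.0]), 
[... 368 characters left out ...]
, 237.0]), ([0.444, 0.226, 0.059], 0.47, [286.0, 195.0])]
reel_mid [([0.447, 0.227, 0.061], 0.78, [287.0, 194.0])]
big_bottle_mid [([0.532, -0.033, 0.031], 0.72, [336.0, 292.0]), ([0.438, -0.05, 0.064], 0.62, [279.0, 288.0])]
small_bottle_mid [([0.45, 0.366, 0.049], 0.66, [289.0, 167.0])]
drip_cup [([0.542, 0.107, 0.03], 0.91, [335.0, 239.0]), ([0.532, -0.03, 0.031], 0.53, [335.0, 290.0])]
reel_dish_floor [([0.536, -0.03, 0.029], 0.67, [337.0, 291.0])]
big_stand_floor [([0.547, 0.358, 0.038], 0.61, [329.0, 171.0])]
small_stand_floor [([0.55, 0.238, 0.039], 0.83, [333.0, 198.0])]
repair_board [([0.367, 0.165, 0.03], 0.77, [249.0, 224.0])]
meter [([0.654, -0.055, 0.085], 0.56, [412.0, 276.0])]
```

```bash
python3 - <<'E'
import cv2
t=cv2.imread("pics/top0.png")[90:310,170:490]
cv2.imwrite("pics/topc.png",cv2.resize(t,None,fx=2.5,fy=2.5,interpolation=cv2.INTER_CUBIC))
E
```

```text
(no output)
```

View pics/topc.png

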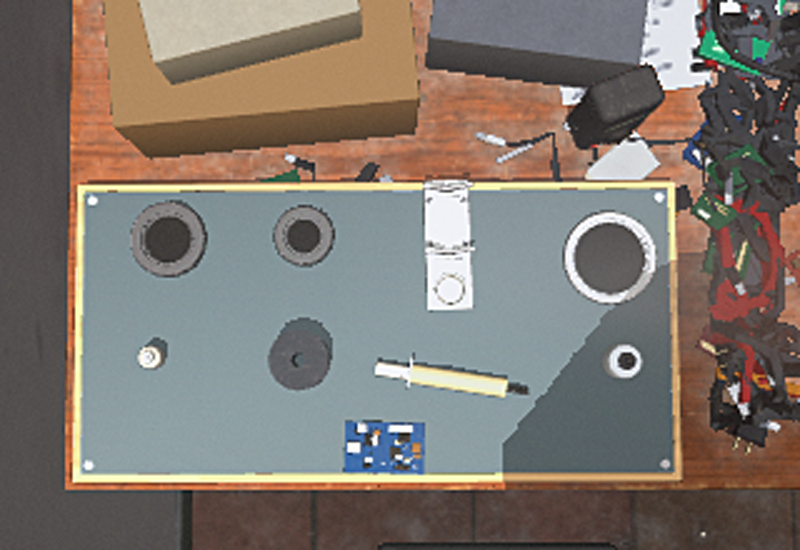

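View pics/scene0.png

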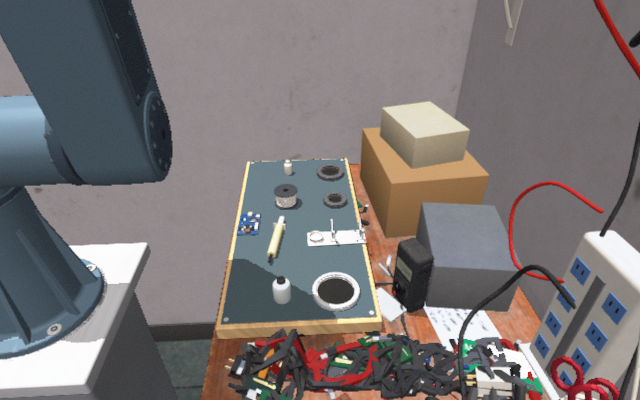

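Both views show the layout: the syringe (crop 375–529, 368–390) has its plunger at +y and nozzle at −y. The rest's cup (450,290) is at its robot-side end with the Y plates farther away. The reel is at (300,360), the bottles at (150,355) and (625,360), and the stands and dish lie along the back.

```bash
python3 - <<'E'
from h import *
im=get_image("top"); f=lambda u,v,z:px2w(im,170+u/2.5,90+v/2.5,z).round(4)
for n,u,v,z in [("plunger",375,368,.0385),("flange",411,372,.0385),("front",507,388,.0385),("tip",529,390,.0385),("cup",450,290,.038),("Y2top",448,185,.065),("reel",300,360,.065),("big",626,361,.08),("small",149,356,.068),("dish",610,257,.041),("bigst",169,239,.041),("smst",304,236,.041)]: print(n,f(u,v,z))
w=get_image("wrist");print(np.round(w["mount"],3),w["intrinsics"])
E
```

```text
plunger [0.4342 0.1737 0.0385]
flange [0.4306 0.142  0.0385]
front [0.4162 0.058  0.0385]
tip [0.4143 0.0387 0.0385]
cup [0.5026 0.107  0.038 ]
Y2top [0.592  0.1094 0.065 ]
reel [0.4414 0.2377 0.065 ]
big [ 0.4391 -0.0378  0.08  ]
small [0.4454 0.367  0.068 ]
dish [ 0.5308 -0.034   0.041 ]
bigst [0.5492 0.3559 0.041 ]
smst [0.5511 0.236  0.041 ]
[[-0.    -0.96  -0.279  0.071]
 [ 1.    -0.     0.     0.   ]
 [-0.001 -0.279  0.96  -0.142]
 [ 0.     0.     0.     1.   ]] [[360.32961061   0.         318.76832954]
 [  0.         360.32961061 200.06378468]
 [  0.           0.           1.        ]]
```

```bash
cat >> h.py <<'E'
def yaw(st): x=R.from_quat(st["orientation"]).as_matrix()[:,0]; return np.degrees(np.arctan2(x[1],x[0]))
def plan(*wps):
    "wps: (x,y,z,yawdeg) world TCP targets in turn, tool down; prints the units for each call"
    st=state();p=np.array(st["tool_pos"]);y=yaw(st);m=R.from_quat(st["orientation"])
    print("at",p.round(4),round(y,1),"t",round(st["clock"],2),"tilt",m.as_matrix()[:,2].round(3),"gap",round(st["finger_gap"],2))
    for w in wps:
        q=np.array(w[:3],float);d=m.inv().apply(q-p)/.15
        mt=R.from_euler("z",w[3],degrees=True)*R.from_euler("x",180,degrees=True)
        a=np.degrees((m.inv()*mt).as_rotvec())/30
        n=int(np.ceil(max(np.abs(d).max(),np.abs(a).max(),np.linalg.norm(d)/2.1)))
        print(w,"n>=",n,"xyz",d.round(3),"a",a.round(3));p,m=q,mt
E
python3 - <<'E'
from h import *
plan((.22,-.4,.24,40),(.28,-.25,.24,65),(.33,-.12,.24,81.6),(.36,0.0,.22,81.6),(.36,.07,.22,81.6))
E
```

```text
at [ 0.1483 -0.5556  0.2313] 14.9 t 1.2 tilt [ 0. -0. -1.] gap 1.0
(0.22, -0.4, 0.24, 40) n>= 1 xyz [ 0.729 -0.879 -0.058] a [ 0.    -0.    -0.835]
(0.28, -0.25, 0.24, 65) n>= 1 xyz [ 0.949 -0.509 -0.   ] a [ 0.     0.    -0.833]
(0.33, -0.12, 0.24, 81.6) n>= 1 xyz [ 0.926 -0.064 -0.   ] a [ 0.     0.    -0.553]
(0.36, 0.0, 0.22, 81.6) n>= 1 xyz [0.821 0.081 0.133] a [0. 0. 0.]
(0.36, 0.07, 0.22, 81.6) n>= 1 xyz [ 0.462 -0.068 -0.   ] a [0. 0. 0.]
```

{"op": "move_arm", "data": {
  "motion": [
    {"x": 0.4,"y": -0.45,"az": -0.4},
    {"x": 0.73,"y": -0.88,"z": -0.05,"az": -0.835},
    {"x": 0.73,"y": -0.88,"z": -0.05,"az": -0.835},
    {"x": 0.73,"y": -0.88,"z": -0.05,"az": -0.835},
    {"x": 0.73,"y": -0.88,"z": -0.05,"az": -0.835},
    {"x": 0.73,"y": -0.88,"z": -0.05,"az": -0.835},
    {"x": 0.73,"y": -0.88,"z": -0.05,"az": -0.835},
    {"x": 0.73,"y": -0.88,"z": -0.05,"az": -0.835}
  ],
  "grip": 1
}}

```text
$.motion[0]: bad value
```

{"op": "move_arm", "data": {
  "motion": [
    {"x": 0.95,"y": -0.51,"az": -0.835},
    {"x": 0.95,"y": -0.51,"az": -0.835},
    {"x": 0.95,"y": -0.51,"az": -0.835},
    {"x": 0.95,"y": -0.51,"az": -0.835},
    {"x": 0.95,"y": -0.51,"az": -0.835},
    {"x": 0.95,"y": -0.51,"az": -0.835},
    {"x": 0.95,"y": -0.51,"az": -0.835},
    {"x": 0.95,"y": -0.51,"az": -0.835}
  ]
}}

```text
$.motion[0]: bad value
```

{"op": "move_arm", "data": {
  "motion": [
    {"x": 0.95,"y": -0.15,"az": -0.55},
    {"x": 0.95,"y": -0.15,"az": -0.55},
    {"x": 0.95,"y": -0.15,"az": -0.55},
    {"x": 0.95,"y": -0.15,"az": -0.55},
    {"x": 0.95,"y": -0.15,"az": -0.55},
    {"x": 0.95,"y": -0.15,"az": -0.55},
    {"x": 0.95,"y": -0.15,"az": -0.55},
    {"x": 0.95,"y": -0.15,"az": -0.55}
  ]
}}

```text
$.motion[0]: bad value
```

{"op": "move_arm", "data": {
  "motion": [
    {"x": 0.95,"z": 0.1},
    {"x": 0.95,"z": 0.1},
    {"x": 0.95,"z": 0.1},
    {"x": 0.95,"z": 0.1},
    {"x": 0.95,"z": 0.1},
    {"x": 0.95,"z": 0.1},
    {"x": 0.95,"z": 0.1},
    {"x": 0.95,"z": 0.1}
  ]
}}

```text
$.motion[0]: bad value
```

```bash
python3 - <<'E'
from h import *
plan((.424,.1,.22,81.6))
E
```

```text
at [ 0.1483 -0.5556  0.2313] 14.9 t 1.2 tilt [ 0. -0. -1.] gap 1.0
(0.424, 0.1, 0.22, 81.6) n>= 4 xyz [ 2.903 -3.749  0.075] a [ 0.    -0.    -2.222]
```

{"op": "move_arm", "data": {
  "motion": [
    {"x": 0.4,"y": -0.45,"z": 0,"ax": 0,"ay": 0,"az": -0.4},
    {"x": 0.73,"y": -0.88,"z": -0.05,"ax": 0,"ay": 0,"az": -0.835},
    {"x": 0.73,"y": -0.88,"z": -0.05,"ax": 0,"ay": 0,"az": -0.835},
    {"x": 0.73,"y": -0.88,"z": -0.05,"ax": 0,"ay": 0,"az": -0.835},
    {"x": 0.73,"y": -0.88,"z": -0.05,"ax": 0,"ay": 0,"az": -0.835},
    {"x": 0.73,"y": -0.88,"z": -0.05,"ax": 0,"ay": 0,"az": -0.835},
    {"x": 0.73,"y": -0.88,"z": -0.05,"ax": 0,"ay": 0,"az": -0.835},
    {"x": 0.73,"y": -0.88,"z": -0.05,"ax": 0,"ay": 0,"az": -0.835}
  ],
  "grip": 1
}}

```text
clock: 1.87
tool_pos: [0.2197, -0.401, 0.2391]
orientation: [0.94, 0.341, -0.0, 0.0]
ft_force: [-0.3, 0.2, 0.2]
finger_gap: 0.998
gripper_force: 0.0
```

Six keys are needed; the move landed on its target.

{"op": "move_arm", "data": {
  "motion": [
    {"x": 0.95,"y": -0.51,"z": 0,"ax": 0,"ay": 0,"az": -0.835},
    {"x": 0.95,"y": -0.51,"z": 0,"ax": 0,"ay": 0,"az": -0.835},
    {"x": 0.95,"y": -0.51,"z": 0,"ax": 0,"ay": 0,"az": -0.835},
    {"x": 0.95,"y": -0.51,"z": 0,"ax": 0,"ay": 0,"az": -0.835},
    {"x": 0.95,"y": -0.51,"z": 0,"ax": 0,"ay": 0,"az": -0.835},
    {"x": 0.95,"y": -0.51,"z": 0,"ax": 0,"ay": 0,"az": -0.835},
    {"x": 0.95,"y": -0.51,"z": 0,"ax": 0,"ay": 0,"az": -0.835},
    {"x": 0.95,"y": -0.51,"z": 0,"ax": 0,"ay": 0,"az": -0.835}
  ]
}}

```text
clock: 2.53
tool_pos: [0.2797, -0.2511, 0.2389]
orientation: [0.844, 0.537, -0.0, 0.0]
ft_force: [-0.2, 0.5, 0.6]
finger_gap: 0.997
gripper_force: 0.0
```

{"op": "move_arm", "data": {
  "motion": [
    {"x": 0.95,"y": -0.15,"z": 0,"ax": 0,"ay": 0,"az": -0.55},
    {"x": 0.95,"y": -0.15,"z": 0,"ax": 0,"ay": 0,"az": -0.55},
    {"x": 0.95,"y": -0.15,"z": 0,"ax": 0,"ay": 0,"az": -0.55},
    {"x": 0.95,"y": -0.15,"z": 0,"ax": 0,"ay": 0,"az": -0.55},
    {"x": 0.95,"y": -0.15,"z": 0,"ax": 0,"ay": 0,"az": -0.55},
    {"x": 0.95,"y": -0.15,"z": 0,"ax": 0,"ay": 0,"az": -0.55},
    {"x": 0.95,"y": -0.15,"z": 0,"ax": 0,"ay": 0,"az": -0.55},
    {"x": 0.95,"y": -0.15,"z": 0,"ax": 0,"ay": 0,"az": -0.55}
  ]
}}

```text
clock: 3.2
tool_pos: [0.3197, -0.1123, 0.2388]
orientation: [0.758, 0.652, -0.0, -0.0]
ft_force: [0.5, 0.3, 0.5]
finger_gap: 0.999
gripper_force: 0.0
```

{"op": "move_arm", "data": {
  "motion": [
    {"x": 0.95,"y": -0.2,"z": 0,"ax": 0,"ay": 0,"az": 0},
    {"x": 0.95,"y": -0.2,"z": 0,"ax": 0,"ay": 0,"az": 0},
    {"x": 0.95,"y": -0.2,"z": 0,"ax": 0,"ay": 0,"az": 0},
    {"x": 0.95,"y": -0.2,"z": 0,"ax": 0,"ay": 0,"az": 0},
    {"x": 0.95,"y": -0.2,"z": 0,"ax": 0,"ay": 0,"az": 0},
    {"x": 0.95,"y": -0.2,"z": 0,"ax": 0,"ay": 0,"az": 0},
    {"x": 0.95,"y": -0.2,"z": 0,"ax": 0,"ay": 0,"az": 0},
    {"x": 0.95,"y": -0.2,"z": 0,"ax": 0,"ay": 0,"az": 0}
  ]
}}

```text
clock: 3.87
tool_pos: [0.3114, 0.0331, 0.2388]
orientation: [0.758, 0.652, -0.0, 0.0]
ft_force: [-0.6, -0.0, 0.7]
finger_gap: 0.999
gripper_force: 0.0
```

```bash
python3 - <<'E'
from h import *
plan((.424,.1,.22,81.6))
E
```

```text
at [0.3114 0.0331 0.2388] 81.4 t 3.87 tilt [-0. -0. -1.] gap 1.0
(0.424, 0.1, 0.22, 81.6) n>= 1 xyz [0.553 0.676 0.125] a [-0.     0.001 -0.007]
```

{"op": "move_arm", "data": {
  "motion": [
    {"x": 0.55,"y": 0.68,"z": 0.12,"ax": 0,"ay": 0,"az": 0},
    {"x": 0.55,"y": 0.68,"z": 0.12,"ax": 0,"ay": 0,"az": 0},
    {"x": 0.55,"y": 0.68,"z": 0.12,"ax": 0,"ay": 0,"az": 0},
    {"x": 0.55,"y": 0.68,"z": 0.12,"ax": 0,"ay": 0,"az": 0},
    {"x": 0.55,"y": 0.68,"z": 0.12,"ax": 0,"ay": 0,"az": 0},
    {"x": 0.55,"y": 0.68,"z": 0.12,"ax": 0,"ay": 0,"az": 0},
    {"x": 0.55,"y": 0.68,"z": 0.12,"ax": 0,"ay": 0,"az": 0},
    {"x": 0.55,"y": 0.68,"z": 0.12,"ax": 0,"ay": 0,"az": 0}
  ]
}}

```text
clock: 4.53
tool_pos: [0.4235, 0.1, 0.2214]
orientation: [0.758, 0.652, 0.0, 0.0]
ft_force: [-0.5, -0.3, 0.2]
finger_gap: 1.001
gripper_force: 0.0
```

```bash
python3 - <<'E'
from h import *
st=state();im=get_image("wrist");save(im,"w1");np.save("w1.npy",np.r_[st["tool_pos"],st["orientation"]]);plan((.424,.1,.13,81.6))
for n,p in [("syr",(.424,.1,.0385)),("cup",(.5026,.107,.036)),("reel",(.4414,.2377,.065))]: print(n,w2px(im,p,st).round())
for n in ("syringe_mid","drip_cup"): print(n,[(np.round(b["xyz"],4),b["score"]) for b in boxes_of(n,im)[:2]])
E
```

```text
at [0.4237 0.1002 0.2215] 81.5 t 4.58 tilt [ 0.001 -0.    -1.   ] gap 1.0
(0.424, 0.1, 0.13, 81.6) n>= 1 xyz [-0.001  0.002  0.61 ] a [ 0.003 -0.    -0.005]
syr [318. 175.]
cup [402. 155.]
reel [314.   0.]
syringe_mid [(array([0.4303, 0.1181, 0.0448]), 0.98)]
drip_cup [(array([0.546 , 0.1097, 0.0351]), 0.85), (array([0.5483, 0.2217, 0.0445]), 0.75)]
```

View pics/w1.png

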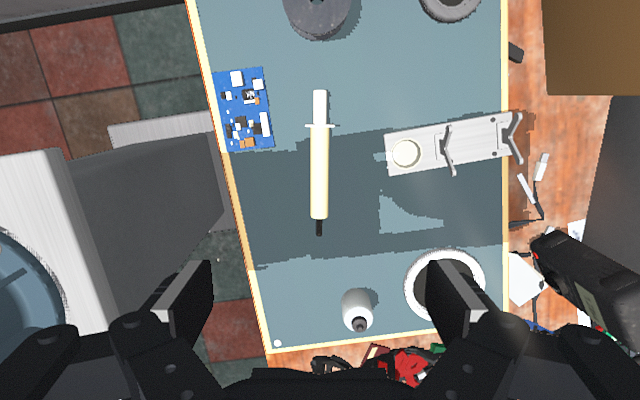

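The wrist picture shows the syringe from flange (321,126) to nozzle tip (319,236), the cup circle at (405,152), and the notched plates near x=447 and x=515. The board is clear at the left.

```bash
python3 - <<'E'
from h import *
v=np.load("w1.npy");st=dict(tool_pos=v[:3],orientation=v[3:]);im=get_image("wrist")
f=lambda n,u,v,z:print(n,px2w(im,u,v,z,st).round(4))
f("flange",320.5,126,.0385);f("front",319,219,.0385);f("tip",319,236,.0385);f("plungerend",320,91,.0385)
f("cup",405,152,.038)
for a in [("c1",386,133,.033),("c2",390,176,.033),("p1a",440,127,.065),("p1b",452,174,.065),("p2a",522,114,.065),("p2b",519,163,.065)]: f(*a)
p=cv2.resize(im["pixels"][95:195,370:540,::-1],None,fx=4.5,fy=4.5,interpolation=cv2.INTER_CUBIC);cv2.imwrite("pics/w1c.png",p)
E
```

```text
flange [0.4325 0.1438 0.0385]
front [0.4182 0.0577 0.0385]
tip [0.4156 0.0405 0.0385]
plungerend [0.4365 0.1733 0.0385]
cup [0.5049 0.1094 0.038 ]
c1 [0.4903 0.1283 0.033 ]
c2 [0.4902 0.088  0.033 ]
p1a [0.529  0.1306 0.065 ]
p1b [0.5368 0.0899 0.065 ]
p2a [0.5951 0.1311 0.065 ]
p2b [0.5929 0.0909 0.065 ]
```

View pics/w1c.png

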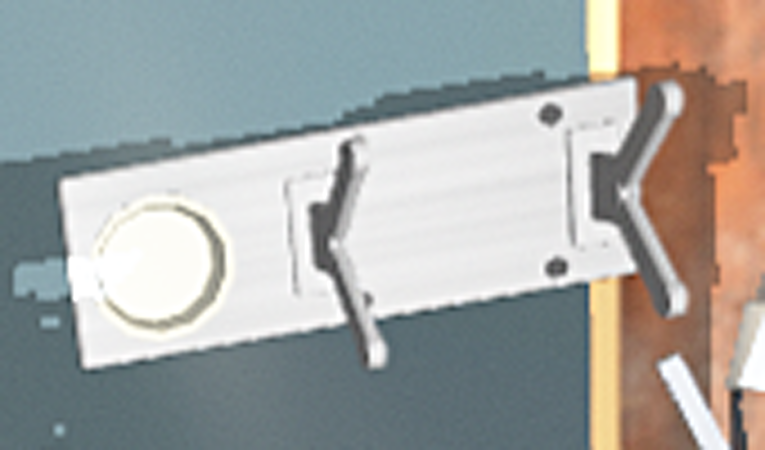

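The enlarged rest shows the cup rim centred at crop (160,265). The arm tips are at (355,150)/(375,355) and (665,95)/(675,302), and the base front corners are at (62,180)/(85,367).

```bash
python3 - <<'E'
from h import *
v=np.load("w1.npy");st=dict(tool_pos=v[:3],orientation=v[3:]);im=get_image("wrist")
f=lambda n,u,v,z:print(n,px2w(im,370+u/4.5,95+v/4.5,z,st).round(4))
for a in [("cup",160,265,.038),("c1",62,180,.033),("c2",85,367,.033),("p1a",355,150,.065),("p1b",375,355,.065),("p2a",665,95,.065),("p2b",675,302,.065)]: f(*a)
plan((.4252,.1008,.1,80.8),(.4252,.1008,.034,80.8))
E
```

```text
cup [0.5052 0.1076 0.038 ]
c1 [0.4882 0.1268 0.033 ]
c2 [0.4891 0.0876 0.033 ]
p1a [0.5361 0.1285 0.065 ]
p1b [0.538  0.0898 0.065 ]
p2a [0.5918 0.1299 0.065 ]
p2b [0.5938 0.0915 0.065 ]
at [0.424  0.1007 0.2214] 81.5 t 4.78 tilt [ 0.001 -0.    -1.   ] gap 1.0
(0.4252, 0.1008, 0.1, 80.8) n>= 1 xyz [0.002 0.007 0.809] a [ 0.003 -0.     0.024]
(0.4252, 0.1008, 0.034, 80.8) n>= 1 xyz [ 0.   -0.    0.44] a [0. 0. 0.]
```

{"op": "move_arm", "data": {
  "motion": [
    {"x": 0,"y": 0.007,"z": 0.27,"ax": 0,"ay": 0,"az": 0.024},
    {"x": 0,"y": 0.007,"z": 0.54,"ax": 0,"ay": 0,"az": 0.024},
    {"x": 0,"y": 0.007,"z": 0.81,"ax": 0,"ay": 0,"az": 0.024},
    {"x": 0,"y": 0.007,"z": 0.9,"ax": 0,"ay": 0,"az": 0.024},
    {"x": 0,"y": 0.007,"z": 0.9,"ax": 0,"ay": 0,"az": 0.024},
    {"x": 0,"y": 0.007,"z": 0.9,"ax": 0,"ay": 0,"az": 0.024},
    {"x": 0,"y": 0.007,"z": 0.9,"ax": 0,"ay": 0,"az": 0.024},
    {"x": 0,"y": 0.007,"z": 0.9,"ax": 0,"ay": 0,"az": 0.024}
  ],
  "grip": -0.1,
  "force": 25
}}

```text
clock: 5.45
tool_pos: [0.4269, 0.1008, 0.0878]
orientation: [0.761, 0.648, 0.001, 0.001]
ft_force: [0.8, 0.8, 0.3]
finger_gap: 0.449
gripper_force: 0.0
```

```bash
python3 - <<'E'
from h import *
plan((.4254,.1008,.0335,80.9))
im=get_image("wrist");save(im,"w2")
E
```

```text
at [0.4269 0.1008 0.0878] 80.8 t 5.45 tilt [ 0.004 -0.    -1.   ] gap 0.45
(0.4254, 0.1008, 0.0335, 80.9) n>= 1 xyz [-0.002 -0.011  0.362] a [ 0.008 -0.001 -0.002]
```

View pics/w2.png

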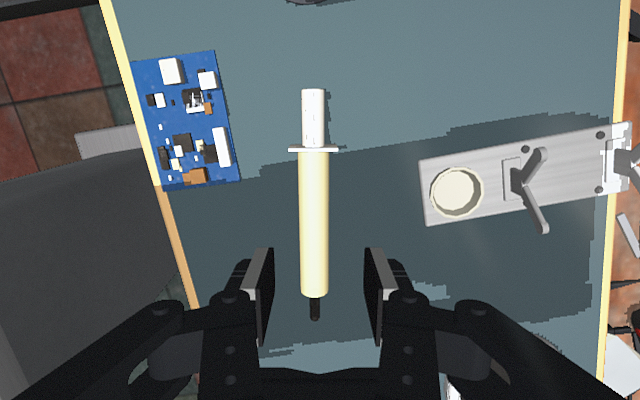

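The barrel (315,150–295) is centred between the pads at (268,290) and (372,290). I'll go down and close.

{"op": "move_arm", "data": {
  "motion": [
    {"x": 0,"y": -0.01,"z": 0.15,"ax": 0.008,"ay": 0,"az": 0},
    {"x": 0,"y": -0.01,"z": 0.25,"ax": 0.008,"ay": 0,"az": 0},
    {"x": 0,"y": -0.01,"z": 0.33,"ax": 0.008,"ay": 0,"az": 0},
    {"x": 0,"y": -0.01,"z": 0.36,"ax": 0.008,"ay": 0,"az": 0},
    {"x": 0,"y": -0.01,"z": 0.36,"ax": 0.008,"ay": 0,"az": 0},
    {"x": 0,"y": -0.01,"z": 0.36,"ax": 0.008,"ay": 0,"az": 0},
    {"x": 0,"y": -0.01,"z": 0.36,"ax": 0.008,"ay": 0,"az": 0},
    {"x": 0,"y": -0.01,"z": 0.36,"ax": 0.008,"ay": 0,"az": 0}
  ]
}}

```text
clock: 6.17
tool_pos: [0.4246, 0.1011, 0.0328]
orientation: [0.761, 0.648, -0.001, -0.001]
ft_force: [0.5, 0.7, -0.2]
finger_gap: 0.451
gripper_force: 0.0
```

{"op": "move_arm", "data": {
  "motion": [
    {"x": 0,"y": 0,"z": 0,"ax": 0,"ay": 0,"az": 0},
    {"x": 0,"y": 0,"z": 0,"ax": 0,"ay": 0,"az": 0},
    {"x": 0,"y": 0,"z": 0,"ax": 0,"ay": 0,"az": 0},
    {"x": 0,"y": 0,"z": 0,"ax": 0,"ay": 0,"az": 0},
    {"x": 0,"y": 0,"z": 0,"ax": 0,"ay": 0,"az": 0},
    {"x": 0,"y": 0,"z": 0,"ax": 0,"ay": 0,"az": 0},
    {"x": 0,"y": 0,"z": 0,"ax": 0,"ay": 0,"az": 0},
    {"x": 0,"y": 0,"z": 0,"ax": 0,"ay": 0,"az": 0}
  ],
  "grip": -1,
  "force": 25
}}

```text
clock: 6.83
tool_pos: [0.4241, 0.1011, 0.0324]
orientation: [0.761, 0.648, -0.001, -0.001]
ft_force: [-1.4, 0.4, 6.3]
finger_gap: 0.185
gripper_force: 24.7
```

```bash
python3 - <<'E'
from h import *
plan((.4254,.1008,.11,80.9),(.46,.105,.13,52),(.51,.11,.13,26),(.565,.11,.12,1.5),(.565,.11,.075,1.5))
E
```

```text
at [0.4241 0.1011 0.0324] 80.8 t 6.83 tilt [-0.003  0.001 -1.   ] gap 0.18
(0.4254, 0.1008, 0.11, 80.9) n>= 1 xyz [-0.001  0.007 -0.517] a [-0.006 -0.    -0.002]
(0.46, 0.105, 0.13, 52) n>= 1 xyz [ 0.064  0.223 -0.133] a [ 0.    -0.     0.963]
(0.51, 0.11, 0.13, 26) n>= 1 xyz [0.231 0.242 0.   ] a [ 0.    -0.     0.867]
(0.565, 0.11, 0.12, 1.5) n>= 1 xyz [0.33  0.161 0.067] a [-0.    -0.     0.817]
(0.565, 0.11, 0.075, 1.5) n>= 1 xyz [ 0.  -0.   0.3] a [0. 0. 0.]
```

{"op": "move_arm", "data": {
  "motion": [
    {"x": 0,"y": 0,"z": -0.15,"ax": 0,"ay": 0,"az": 0},
    {"x": 0,"y": 0,"z": -0.35,"ax": 0,"ay": 0,"az": 0},
    {"x": 0,"y": 0,"z": -0.55,"ax": 0,"ay": 0,"az": 0},
    {"x": 0,"y": 0,"z": -0.6,"ax": 0,"ay": 0,"az": 0.2},
    {"x": 0,"y": 0,"z": -0.6,"ax": 0,"ay": 0,"az": 0.4},
    {"x": 0,"y": 0,"z": -0.6,"ax": 0,"ay": 0,"az": 0.6},
    {"x": 0,"y": 0,"z": -0.6,"ax": 0,"ay": 0,"az": 0.8},
    {"x": 0,"y": 0,"z": -0.6,"ax": 0,"ay": 0,"az": 0.963}
  ]
}}

```text
clock: 7.5
tool_pos: [0.4239, 0.1011, 0.1219]
orientation: [0.9, 0.435, -0.002, -0.001]
ft_force: [0.2, 0.7, 0.2]
finger_gap: 0.18
gripper_force: 24.8
```

```bash
python3 - <<'E'
from h import *
plan((.51,.11,.13,26),(.565,.11,.12,1.5),(.565,.11,.075,1.5))
E
```

```text
at [0.4239 0.1011 0.1219] 51.6 t 7.5 tilt [-0.004  0.001 -1.   ] gap 0.18
(0.51, 0.11, 0.13, 26) n>= 1 xyz [ 0.403  0.413 -0.057] a [-0.006  0.005  0.854]
(0.565, 0.11, 0.12, 1.5) n>= 1 xyz [0.33  0.161 0.067] a [-0.    -0.     0.817]
(0.565, 0.11, 0.075, 1.5) n>= 1 xyz [ 0.  -0.   0.3] a [0. 0. 0.]
```

{"op": "move_arm", "data": {
  "motion": [
    {"x": 0.1,"y": 0.1,"z": -0.02,"ax": 0,"ay": 0,"az": 0.2},
    {"x": 0.2,"y": 0.2,"z": -0.04,"ax": 0,"ay": 0,"az": 0.4},
    {"x": 0.3,"y": 0.3,"z": -0.06,"ax": 0,"ay": 0,"az": 0.6},
    {"x": 0.4,"y": 0.41,"z": -0.06,"ax": 0,"ay": 0,"az": 0.75},
    {"x": 0.4,"y": 0.41,"z": -0.06,"ax": 0,"ay": 0,"az": 0.854},
    {"x": 0.4,"y": 0.41,"z": -0.06,"ax": 0,"ay": 0,"az": 0.854},
    {"x": 0.4,"y": 0.41,"z": -0.06,"ax": 0,"ay": 0,"az": 0.854},
    {"x": 0.4,"y": 0.41,"z": -0.06,"ax": 0,"ay": 0,"az": 0.854}
  ]
}}

```text
clock: 8.17
tool_pos: [0.5086, 0.1104, 0.13]
orientation: [0.974, 0.228, -0.003, -0.001]
ft_force: [0.2, 0.2, -0.5]
finger_gap: 0.184
gripper_force: 24.8
```

{"op": "move_arm", "data": {
  "motion": [
    {"x": 0.1,"y": 0.05,"z": 0,"ax": 0,"ay": 0,"az": 0.2},
    {"x": 0.2,"y": 0.1,"z": 0,"ax": 0,"ay": 0,"az": 0.4},
    {"x": 0.3,"y": 0.14,"z": 0.06,"ax": 0,"ay": 0,"az": 0.6},
    {"x": 0.33,"y": 0.16,"z": 0.06,"ax": 0,"ay": 0,"az": 0.8},
    {"x": 0.33,"y": 0.16,"z": 0.06,"ax": 0,"ay": 0,"az": 0.81},
    {"x": 0.33,"y": 0.16,"z": 0.06,"ax": 0,"ay": 0,"az": 0.81},
    {"x": 0.33,"y": 0.16,"z": 0.06,"ax": 0,"ay": 0,"az": 0.81},
    {"x": 0.33,"y": 0.16,"z": 0.06,"ax": 0,"ay": 0,"az": 0.81}
  ]
}}

```text
clock: 8.83
tool_pos: [0.5638, 0.1109, 0.1214]
orientation: [1.0, 0.019, -0.002, -0.0]
ft_force: [0.4, 0.7, 0.2]
finger_gap: 0.181
gripper_force: 24.8
```

```bash
python3 - <<'E'
from h import *
im=get_image("wrist");save(im,"w3")
im=get_image("top");save(im,"t3")
plan((.565,.1098,.07,1.7),(.565,.1098,.0545,1.7))
a=cv2.imread("pics/w3.png")[:300];b=cv2.resize(cv2.imread("pics/t3.png")[150:270,280:420],None,fx=2.1,fy=2.1)
c=np.zeros((560,640,3),np.uint8);c[:300]=a;c[305:305+b.shape[0],:b.shape[1]]=b;cv2.imwrite("pics/m3.png",c)
E
```

```text
at [0.5641 0.1109 0.1215] 2.1 t 8.93 tilt [-0.004  0.001 -1.   ] gap 0.18
(0.565, 0.1098, 0.07, 1.7) n>= 1 xyz [0.007 0.008 0.343] a [-0.002  0.007  0.013]
(0.565, 0.1098, 0.0545, 1.7) n>= 1 xyz [ 0.    -0.     0.103] a [0. 0. 0.]
```

View pics/m3.png

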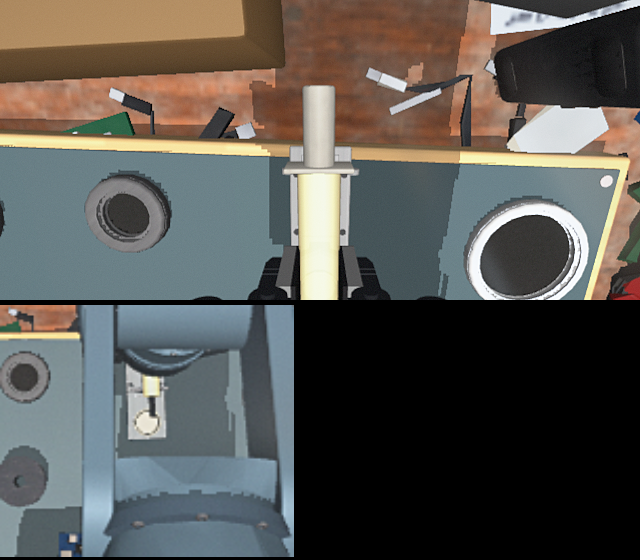

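The held syringe (318,170–300) lines up with the rest's base beneath it; in the top view its nozzle points over the cup. I'll lower it in.

{"op": "move_arm", "data": {
  "motion": [
    {"x": 0.007,"y": 0.007,"z": 0.12,"ax": 0,"ay": 0.005,"az": 0.01},
    {"x": 0.007,"y": 0.007,"z": 0.24,"ax": 0,"ay": 0.005,"az": 0.01},
    {"x": 0.007,"y": 0.007,"z": 0.34,"ax": 0,"ay": 0.005,"az": 0.01},
    {"x": 0.007,"y": 0.007,"z": 0.37,"ax": 0,"ay": 0.005,"az": 0.01},
    {"x": 0.007,"y": 0.007,"z": 0.4,"ax": 0,"ay": 0.005,"az": 0.01},
    {"x": 0.007,"y": 0.007,"z": 0.43,"ax": 0,"ay": 0.005,"az": 0.01},
    {"x": 0.007,"y": 0.007,"z": 0.44,"ax": 0,"ay": 0.005,"az": 0.01},
    {"x": 0.007,"y": 0.007,"z": 0.44,"ax": 0,"ay": 0.005,"az": 0.01}
  ]
}}

```text
clock: 9.6
tool_pos: [0.5656, 0.1099, 0.0556]
orientation: [1.0, 0.015, -0.0, -0.0]
ft_force: [0.3, 0.0, 0.2]
finger_gap: 0.183
gripper_force: 24.8
```

Take another 2 mm down and release partly, so the fingers don't hit anything.

{"op": "move_arm", "data": {
  "motion": [
    {"x": 0,"y": 0,"z": 0.005,"ax": 0,"ay": 0,"az": 0},
    {"x": 0,"y": 0,"z": 0.01,"ax": 0,"ay": 0,"az": 0},
    {"x": 0,"y": 0,"z": 0.012,"ax": 0,"ay": 0,"az": 0},
    {"x": 0,"y": 0,"z": 0.012,"ax": 0,"ay": 0,"az": 0},
    {"x": 0,"y": 0,"z": 0.012,"ax": 0,"ay": 0,"az": 0},
    {"x": 0,"y": 0,"z": 0.012,"ax": 0,"ay": 0,"az": 0},
    {"x": 0,"y": 0,"z": 0.012,"ax": 0,"ay": 0,"az": 0},
    {"x": 0,"y": 0,"z": 0.012,"ax": 0,"ay": 0,"az": 0}
  ]
}}

```text
clock: 10.27
tool_pos: [0.5661, 0.1102, 0.0547]
orientation: [1.0, 0.015, 0.0, -0.001]
ft_force: [-1.2, 1.0, 5.4]
finger_gap: 0.182
gripper_force: 25.3
```

{"op": "move_arm", "data": {
  "motion": [
    {"x": 0,"y": 0,"z": 0,"ax": 0,"ay": 0,"az": 0},
    {"x": 0,"y": 0,"z": 0,"ax": 0,"ay": 0,"az": 0},
    {"x": 0,"y": 0,"z": 0,"ax": 0,"ay": 0,"az": 0},
    {"x": 0,"y": 0,"z": 0,"ax": 0,"ay": 0,"az": 0},
    {"x": 0,"y": 0,"z": 0,"ax": 0,"ay": 0,"az": 0},
    {"x": 0,"y": 0,"z": 0,"ax": 0,"ay": 0,"az": 0},
    {"x": 0,"y": 0,"z": 0,"ax": 0,"ay": 0,"az": 0},
    {"x": 0,"y": 0,"z": 0,"ax": 0,"ay": 0,"az": 0}
  ],
  "grip": -0.1
}}

```text
clock: 10.93
tool_pos: [0.5652, 0.1098, 0.0533]
orientation: [1.0, 0.015, -0.001, -0.0]
ft_force: [0.3, -0.1, -1.0]
finger_gap: 0.448
gripper_force: 0.0
```

{"op": "move_arm", "data": {
  "motion": [
    {"x": 0,"y": 0,"z": -0.1,"ax": 0,"ay": 0,"az": 0},
    {"x": 0,"y": 0,"z": -0.3,"ax": 0,"ay": 0,"az": 0},
    {"x": 0,"y": 0,"z": -0.5,"ax": 0,"ay": 0,"az": 0},
    {"x": 0,"y": 0,"z": -0.7,"ax": 0,"ay": 0,"az": 0},
    {"x": 0,"y": 0,"z": -0.9,"ax": 0,"ay": 0,"az": 0},
    {"x": -0.2,"y": -0.2,"z": -0.9,"ax": 0,"ay": 0,"az": 0},
    {"x": -0.5,"y": -0.5,"z": -0.9,"ax": 0,"ay": 0,"az": 0},
    {"x": -0.6,"y": -0.6,"z": -0.9,"ax": 0,"ay": 0,"az": 0}
  ]
}}

```text
clock: 11.6
tool_pos: [0.4739, 0.1959, 0.1893]
orientation: [1.0, 0.014, 0.0, -0.001]
ft_force: [0.3, 1.8, -0.1]
finger_gap: 0.448
gripper_force: 0.0
```

```bash
python3 - <<'E'
from h import *
st=state();im=get_image("wrist");save(im,"w4");np.save("w4.npy",np.r_[st["tool_pos"],st["orientation"]])
plan((.4414,.238,.19,2))
for n in ("reel_mid","small_stand_floor"): print(n,[(np.round(b["xyz"],4),b["score"]) for b in boxes_of(n,im)[:2]])
E
```

```text
at [0.4676 0.2007 0.1883] 1.8 t 11.65 tilt [-0.006  0.004 -1.   ] gap 0.45
(0.4414, 0.238, 0.19, 2) n>= 1 xyz [-0.167 -0.254 -0.01 ] a [-0.007  0.011 -0.005]
reel_mid [(array([0.4462, 0.236 , 0.0638]), 0.9), (array([0.5508, 0.2396, 0.0419]), 0.23)]
small_stand_floor [(array([0.5537, 0.2392, 0.0431]), 0.95)]
```

View pics/w4.png

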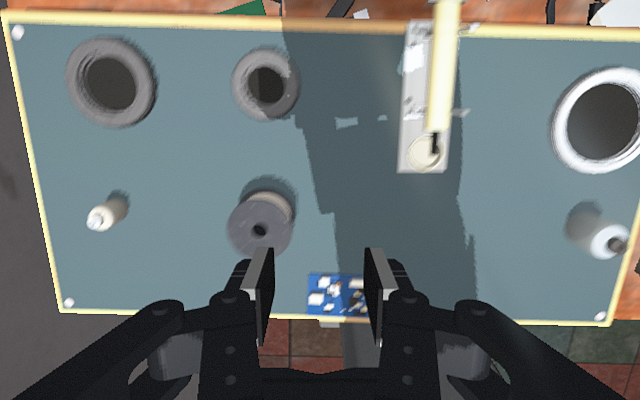

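The syringe lies in both notches with the nozzle (435,140) over the cup. The reel's top flange is centred near (259,230), and all the stands and both bottles show. Next I'll go over the reel with the gripper open.

{"op": "move_arm", "data": {
  "motion": [
    {"x": -0.1,"y": -0.15,"z": 0,"ax": 0,"ay": 0,"az": 0},
    {"x": -0.17,"y": -0.25,"z": 0,"ax": 0,"ay": 0,"az": 0},
    {"x": -0.17,"y": -0.25,"z": 0,"ax": 0,"ay": 0,"az": 0},
    {"x": -0.17,"y": -0.25,"z": 0,"ax": 0,"ay": 0,"az": 0},
    {"x": -0.17,"y": -0.25,"z": 0,"ax": 0,"ay": 0,"az": 0},
    {"x": -0.17,"y": -0.25,"z": 0,"ax": 0,"ay": 0,"az": 0},
    {"x": -0.17,"y": -0.25,"z": 0,"ax": 0,"ay": 0,"az": 0},
    {"x": -0.17,"y": -0.25,"z": 0,"ax": 0,"ay": 0,"az": 0}
  ],
  "grip": 1
}}

```text
clock: 12.42
tool_pos: [0.4484, 0.2315, 0.1886]
orientation: [1.0, 0.014, -0.001, -0.0]
ft_force: [-0.4, -0.7, -0.2]
finger_gap: 1.0
gripper_force: 0.0
```

```bash
python3 - <<'E'
from h import *
st=state();im=get_image("wrist");save(im,"w5");np.save("w5.npy",np.r_[st["tool_pos"],st["orientation"]])
plan((.4414,.238,.047,2))
for n in names[1:4]+names[5:8]: print(n,[(np.round(b["xyz"],4),round(b["score"],2)) for b in boxes_of(n,im)[:2]])
E
```

```text
at [0.4483 0.2316 0.1886] 1.7 t 12.47 tilt [-0.002  0.001 -1.   ] gap 1.0
(0.4414, 0.238, 0.047, 2) n>= 1 xyz [-0.043 -0.043  0.944] a [-0.001  0.003 -0.011]
reel_mid [(array([0.444 , 0.2389, 0.0616]), 0.89)]
big_bottle_mid [(array([ 0.4431, -0.0223,  0.0432]), 0.87), (array([0.5516, 0.3599, 0.0381]), 0.18)]
small_bottle_mid [(array([0.4475, 0.3648, 0.0532]), 0.6), (array([ 0.5297, -0.0071,  0.0363]), 0.54)]
reel_dish_floor [(array([ 0.5302, -0.0043,  0.0335]), 0.73)]
big_stand_floor [(array([0.5518, 0.3621, 0.0384]), 0.96)]
small_stand_floor [(array([0.5531, 0.241 , 0.0401]), 0.79), (array([ 0.5291, -0.0089,  0.0338]), 0.35)]
```

View pics/w5.png

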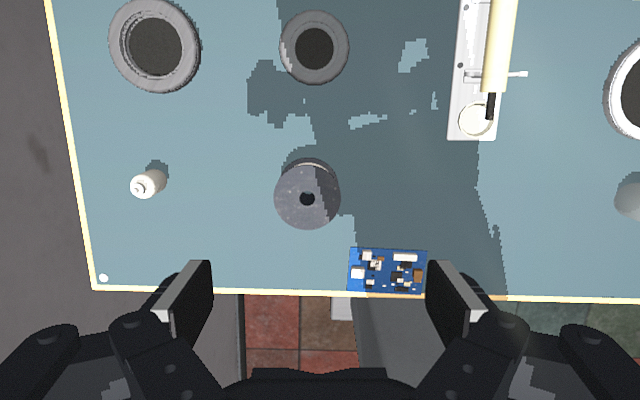

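The reel's top flange is centred at (307,197), the small bottle's cap top at (139,187), the big stand's ring at (154,45) and the small stand's at (314,47).

```bash
python3 - <<'E'
from h import *
v=np.load("w5.npy");st=dict(tool_pos=v[:3],orientation=v[3:]);im=get_image("wrist")
for n,u,w,z in [("reel",307.5,197,.065),("reel l",274,197,.065),("reel r",341,197,.065),("smallcap",140,187,.068),("bigst",154,45,.041),("bigst l",108,45,.037),("bigst r",200,45,.037),("smst",314,47.5,.041)]: print(n,px2w(im,u,w,z,st).round(4))
E
```

```text
reel [0.4445 0.24   0.065 ]
reel l [0.4438 0.2657 0.065 ]
reel r [0.4453 0.2143 0.065 ]
smallcap [0.4496 0.366  0.068 ]
bigst [0.5521 0.3572 0.041 ]
bigst l [0.5515 0.3936 0.037 ]
bigst r [0.5535 0.3242 0.037 ]
smst [0.5537 0.238  0.041 ]
```

{"op": "move_arm", "data": {
  "motion": [
    {"x": -0.025,"y": -0.055,"z": 0.15,"ax": 0,"ay": 0,"az": 0},
    {"x": -0.025,"y": -0.055,"z": 0.35,"ax": 0,"ay": 0,"az": 0},
    {"x": -0.025,"y": -0.055,"z": 0.55,"ax": 0,"ay": 0,"az": 0},
    {"x": -0.025,"y": -0.055,"z": 0.75,"ax": 0,"ay": 0,"az": 0},
    {"x": -0.025,"y": -0.055,"z": 0.9,"ax": 0,"ay": 0,"az": 0},
    {"x": -0.025,"y": -0.055,"z": 0.99,"ax": 0,"ay": 0,"az": 0},
    {"x": -0.025,"y": -0.055,"z": 0.99,"ax": 0,"ay": 0,"az": 0},
    {"x": -0.025,"y": -0.055,"z": 0.99,"ax": 0,"ay": 0,"az": 0}
  ]
}}

```text
clock: 13.48
tool_pos: [0.4431, 0.2403, 0.0397]
orientation: [1.0, 0.015, -0.002, -0.0]
ft_force: [0.6, 0.5, -0.1]
finger_gap: 0.999
gripper_force: 0.0
```

{"op": "move_arm", "data": {
  "motion": [
    {"x": 0,"y": 0,"z": 0,"ax": 0,"ay": 0,"az": 0},
    {"x": 0,"y": 0,"z": 0,"ax": 0,"ay": 0,"az": 0},
    {"x": 0,"y": 0,"z": 0,"ax": 0,"ay": 0,"az": 0},
    {"x": 0,"y": 0,"z": 0,"ax": 0,"ay": 0,"az": 0},
    {"x": 0,"y": 0,"z": 0,"ax": 0,"ay": 0,"az": 0},
    {"x": 0,"y": 0,"z": 0,"ax": 0,"ay": 0,"az": 0},
    {"x": 0,"y": 0,"z": 0,"ax": 0,"ay": 0,"az": 0},
    {"x": 0,"y": 0,"z": 0,"ax": 0,"ay": 0,"az": 0}
  ],
  "grip": -1,
  "force": 40
}}

```text
clock: 14.15
tool_pos: [0.4449, 0.2408, 0.0419]
orientation: [1.0, 0.015, 0.001, -0.001]
ft_force: [-0.8, -0.1, 6.4]
finger_gap: 0.587
gripper_force: 41.7
```

```bash
python3 - <<'E'
from h import *
plan((.4445,.239,.14,2),(.475,.15,.15,2),(.505,.06,.15,2),(.534,-.032,.14,2),(.534,-.032,.047,2))
E
```

```text
at [0.4449 0.2408 0.0419] 1.7 t 14.15 tilt [ 0.001  0.001 -1.   ] gap 0.59
(0.4445, 0.239, 0.14, 2) n>= 1 xyz [-0.002  0.011 -0.654] a [-0.003 -0.002 -0.009]
(0.475, 0.15, 0.15, 2) n>= 1 xyz [ 0.183  0.6   -0.067] a [0. 0. 0.]
(0.505, 0.06, 0.15, 2) n>= 1 xyz [0.179 0.607 0.   ] a [0. 0. 0.]
(0.534, -0.032, 0.14, 2) n>= 1 xyz [0.172 0.62  0.067] a [0. 0. 0.]
(0.534, -0.032, 0.047, 2) n>= 1 xyz [ 0.   -0.    0.62] a [0. 0. 0.]
```

{"op": "move_arm", "data": {
  "motion": [
    {"x": 0,"y": 0,"z": -0.1,"ax": 0,"ay": 0,"az": 0},
    {"x": 0,"y": 0,"z": -0.25,"ax": 0,"ay": 0,"az": 0},
    {"x": 0,"y": 0,"z": -0.42,"ax": 0,"ay": 0,"az": 0},
    {"x": 0.02,"y": 0.08,"z": -0.6,"ax": 0,"ay": 0,"az": 0},
    {"x": 0.07,"y": 0.22,"z": -0.7,"ax": 0,"ay": 0,"az": 0},
    {"x": 0.12,"y": 0.4,"z": -0.72,"ax": 0,"ay": 0,"az": 0},
    {"x": 0.18,"y": 0.6,"z": -0.72,"ax": 0,"ay": 0,"az": 0},
    {"x": 0.24,"y": 0.8,"z": -0.72,"ax": 0,"ay": 0,"az": 0}
  ]
}}

```text
clock: 14.82
tool_pos: [0.4841, 0.1206, 0.1495]
orientation: [1.0, 0.016, 0.001, -0.0]
ft_force: [0.3, 0.5, -2.0]
finger_gap: 0.592
gripper_force: 42.4
```

{"op": "move_arm", "data": {
  "motion": [
    {"x": 0.06,"y": 0.2,"z": 0,"ax": 0,"ay": 0,"az": 0},
    {"x": 0.12,"y": 0.4,"z": 0,"ax": 0,"ay": 0,"az": 0},
    {"x": 0.18,"y": 0.6,"z": 0,"ax": 0,"ay": 0,"az": 0},
    {"x": 0.24,"y": 0.78,"z": 0,"ax": 0,"ay": 0,"az": 0},
    {"x": 0.28,"y": 0.9,"z": 0,"ax": 0,"ay": 0,"az": 0},
    {"x": 0.3,"y": 0.95,"z": 0,"ax": 0,"ay": 0,"az": 0},
    {"x": 0.3,"y": 0.95,"z": 0,"ax": 0,"ay": 0,"az": 0},
    {"x": 0.3,"y": 0.95,"z": 0,"ax": 0,"ay": 0,"az": 0}
  ]
}}

```text
clock: 15.48
tool_pos: [0.5323, -0.0191, 0.1479]
orientation: [1.0, 0.015, -0.001, -0.001]
ft_force: [-0.2, 0.3, -1.9]
finger_gap: 0.587
gripper_force: 42.4
```

```bash
python3 - <<'E'
from h import *
st=state();im=get_image("wrist");save(im,"w6");np.save("w6.npy",np.r_[st["tool_pos"],st["orientation"]])
plan((.534,-.032,.1,2),(.534,-.032,.047,2))
for n in names[2:3]+names[5:6]: print(n,[(np.round(b["xyz"],4),round(b["score"],2)) for b in boxes_of(n,im)[:2]])
E
```

```text
at [ 0.5321 -0.0186  0.1478] 1.7 t 15.53 tilt [-0.002  0.001 -1.   ] gap 0.59
(0.534, -0.032, 0.1, 2) n>= 1 xyz [0.011 0.09  0.319] a [-0.003  0.004 -0.009]
(0.534, -0.032, 0.047, 2) n>= 1 xyz [ 0.    -0.     0.353] a [0. 0. 0.]
big_bottle_mid []
reel_dish_floor [(array([ 0.5459, -0.0348,  0.0308]), 0.85), (array([0.5472, 0.2086, 0.0328]), 0.55)]
```

View pics/w6.png

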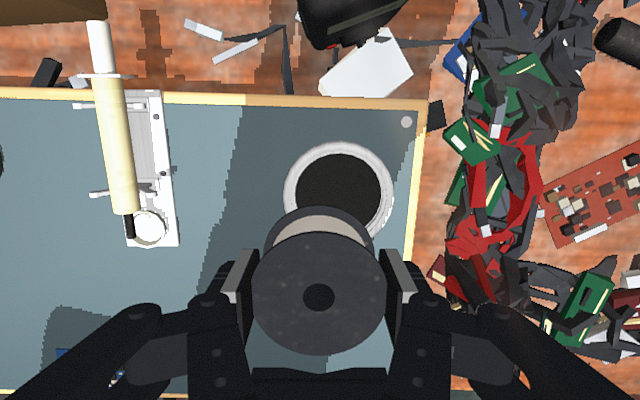

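The dish's outer rim runs from (284,190) to (396,190) with its top edge at (340,141). The held reel is level and central between the pads.

```bash
python3 - <<'E'
from h import *
v=np.load("w6.npy");st=dict(tool_pos=v[:3],orientation=v[3:]);im=get_image("wrist")
for n,u,w,z in [("l",284,191,.041),("r",396,191,.041),("top",340,141,.041),("reeltop",318.5,297,.1478+.023)]: print(n,px2w(im,u,w,z,st).round(4))
E
```

```text
l [0.5371 0.0059 0.041 ]
r [ 0.5394 -0.0742  0.041 ]
top [ 0.5738 -0.0326  0.041 ]
reeltop [ 0.5311 -0.0192  0.1708]
```

{"op": "move_arm", "data": {
  "motion": [
    {"x": 0.013,"y": 0.096,"z": 0.1,"ax": 0,"ay": 0,"az": 0},
    {"x": 0.013,"y": 0.096,"z": 0.2,"ax": 0,"ay": 0,"az": 0},
    {"x": 0.013,"y": 0.096,"z": 0.3,"ax": 0,"ay": 0,"az": 0},
    {"x": 0.013,"y": 0.096,"z": 0.42,"ax": 0,"ay": 0,"az": 0},
    {"x": 0.013,"y": 0.096,"z": 0.52,"ax": 0,"ay": 0,"az": 0},
    {"x": 0.013,"y": 0.096,"z": 0.6,"ax": 0,"ay": 0,"az": 0},
    {"x": 0.013,"y": 0.096,"z": 0.65,"ax": 0,"ay": 0,"az": 0},
    {"x": 0.013,"y": 0.096,"z": 0.67,"ax": 0,"ay": 0,"az": 0}
  ]
}}

```text
clock: 16.35
tool_pos: [0.534, -0.0331, 0.0462]
orientation: [1.0, 0.015, -0.002, -0.001]
ft_force: [-0.3, -0.1, -0.4]
finger_gap: 0.59
gripper_force: 42.4
```

{"op": "move_arm", "data": {
  "motion": [
    {"x": 0,"y": 0,"z": 0,"ax": 0,"ay": 0,"az": 0},
    {"x": 0,"y": 0,"z": 0,"ax": 0,"ay": 0,"az": 0},
    {"x": 0,"y": 0,"z": 0.004,"ax": 0,"ay": 0,"az": 0},
    {"x": 0,"y": 0,"z": 0.006,"ax": 0,"ay": 0,"az": 0},
    {"x": 0,"y": 0,"z": 0.008,"ax": 0,"ay": 0,"az": 0},
    {"x": 0,"y": 0,"z": 0.01,"ax": 0,"ay": 0,"az": 0},
    {"x": 0,"y": 0,"z": 0.01,"ax": 0,"ay": 0,"az": 0},
    {"x": 0,"y": 0,"z": 0.01,"ax": 0,"ay": 0,"az": 0}
  ]
}}

```text
clock: 17.02
tool_pos: [0.5349, -0.0339, 0.0459]
orientation: [1.0, 0.015, -0.001, -0.0]
ft_force: [0.3, -0.0, -1.2]
finger_gap: 0.591
gripper_force: 42.4
```

{"op": "move_arm", "data": {
  "motion": [
    {"x": 0,"y": 0,"z": 0,"ax": 0,"ay": 0,"az": 0},
    {"x": 0,"y": 0,"z": 0,"ax": 0,"ay": 0,"az": 0},
    {"x": 0,"y": 0,"z": 0,"ax": 0,"ay": 0,"az": 0},
    {"x": 0,"y": 0,"z": 0,"ax": 0,"ay": 0,"az": 0},
    {"x": 0,"y": 0,"z": 0,"ax": 0,"ay": 0,"az": 0},
    {"x": 0,"y": 0,"z": 0,"ax": 0,"ay": 0,"az": 0},
    {"x": 0,"y": 0,"z": 0,"ax": 0,"ay": 0,"az": 0},
    {"x": 0,"y": 0,"z": 0,"ax": 0,"ay": 0,"az": 0}
  ],
  "grip": 0.7
}}

```text
clock: 17.68
tool_pos: [0.5348, -0.0339, 0.0458]
orientation: [1.0, 0.015, -0.001, -0.0]
ft_force: [0.2, -0.3, -0.0]
finger_gap: 0.853
gripper_force: 0.0
```

{"op": "move_arm", "data": {
  "motion": [
    {"x": 0,"y": 0,"z": -0.15,"ax": 0,"ay": 0,"az": 0},
    {"x": 0,"y": 0,"z": -0.35,"ax": 0,"ay": 0,"az": 0},
    {"x": 0,"y": 0,"z": -0.55,"ax": 0,"ay": 0,"az": 0},
    {"x": -0.1,"y": 0,"z": -0.7,"ax": 0,"ay": 0,"az": 0},
    {"x": -0.35,"y": 0.02,"z": -0.8,"ax": 0,"ay": 0,"az": 0},
    {"x": -0.6,"y": 0.03,"z": -0.8,"ax": 0,"ay": 0,"az": 0},
    {"x": -0.65,"y": 0.03,"z": -0.8,"ax": 0,"ay": 0,"az": 0},
    {"x": -0.65,"y": 0.03,"z": -0.8,"ax": 0,"ay": 0,"az": 0}
  ]
}}

```text
clock: 18.35
tool_pos: [0.4356, -0.0411, 0.166]
orientation: [1.0, 0.015, -0.001, -0.0]
ft_force: [0.8, 0.5, 0.8]
finger_gap: 0.849
gripper_force: 0.0
```

```bash
python3 - <<'E'
from h import *
st=state();im=get_image("wrist");save(im,"w7");np.save("w7.npy",np.r_[st["tool_pos"],st["orientation"]])
plan((.442,-.036,.044,2))
for n in names[1:3]: print(n,[(np.round(b["xyz"],4),round(b["score"],2)) for b in boxes_of(n,im)[:2]])
E
```

```text
at [ 0.4374 -0.0415  0.1664] 1.7 t 18.4 tilt [-0.  0. -1.] gap 0.85
(0.442, -0.036, 0.044, 2) n>= 1 xyz [ 0.032 -0.035  0.816] a [-0.001  0.    -0.011]
reel_mid [(array([ 0.5331, -0.0352,  0.0671]), 0.97)]
big_bottle_mid [(array([ 0.4479, -0.0327,  0.0649]), 0.59)]
```

View pics/w7.png

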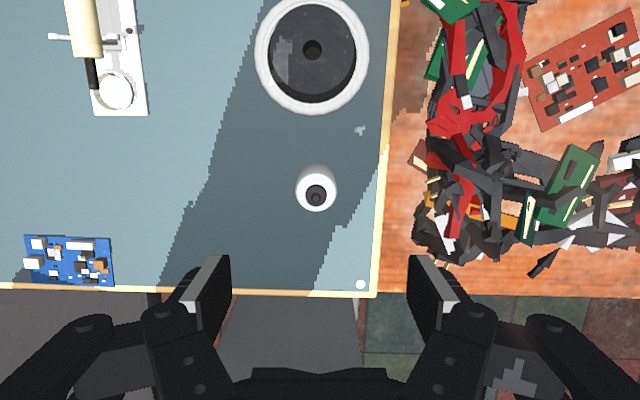

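The reel sits in the dish, centred at (312,50). The big bottle's cap top is at (316,197), with its body edges at 296 and 336.

```bash
python3 - <<'E'
from h import *
v=np.load("w7.npy");st=dict(tool_pos=v[:3],orientation=v[3:]);im=get_image("wrist")
for n,u,w,z in [("cap",316,197,.080),("body",316,191,.071)]: print(n,px2w(im,u,w,z,st).round(4))
plan((.4425,-.037,.043,2))
E
```

```text
cap [ 0.4426 -0.0392  0.08  ]
body [ 0.4443 -0.039   0.071 ]
at [ 0.4388 -0.0416  0.1663] 1.7 t 18.55 tilt [-0.001  0.001 -1.   ] gap 0.85
(0.4425, -0.037, 0.043, 2) n>= 1 xyz [ 0.026 -0.03   0.822] a [-0.001  0.001 -0.01 ]
```

{"op": "move_arm", "data": {
  "motion": [
    {"x": 0.028,"y": -0.018,"z": 0.12,"ax": 0,"ay": 0,"az": 0},
    {"x": 0.028,"y": -0.018,"z": 0.28,"ax": 0,"ay": 0,"az": 0},
    {"x": 0.028,"y": -0.018,"z": 0.44,"ax": 0,"ay": 0,"az": 0},
    {"x": 0.028,"y": -0.018,"z": 0.6,"ax": 0,"ay": 0,"az": 0},
    {"x": 0.028,"y": -0.018,"z": 0.74,"ax": 0,"ay": 0,"az": 0},
    {"x": 0.028,"y": -0.018,"z": 0.82,"ax": 0,"ay": 0,"az": 0},
    {"x": 0.028,"y": -0.018,"z": 0.82,"ax": 0,"ay": 0,"az": 0},
    {"x": 0.028,"y": -0.018,"z": 0.82,"ax": 0,"ay": 0,"az": 0}
  ]
}}

```text
clock: 19.22
tool_pos: [0.4417, -0.0383, 0.0422]
orientation: [1.0, 0.015, -0.002, -0.001]
ft_force: [-0.1, 0.7, 0.2]
finger_gap: 0.849
gripper_force: 0.0
```

{"op": "move_arm", "data": {
  "motion": [
    {"x": 0,"y": 0,"z": 0,"ax": 0,"ay": 0,"az": 0},
    {"x": 0,"y": 0,"z": 0,"ax": 0,"ay": 0,"az": 0},
    {"x": 0,"y": 0,"z": 0,"ax": 0,"ay": 0,"az": 0},
    {"x": 0,"y": 0,"z": 0,"ax": 0,"ay": 0,"az": 0},
    {"x": 0,"y": 0,"z": 0,"ax": 0,"ay": 0,"az": 0},
    {"x": 0,"y": 0,"z": 0,"ax": 0,"ay": 0,"az": 0},
    {"x": 0,"y": 0,"z": 0,"ax": 0,"ay": 0,"az": 0},
    {"x": 0,"y": 0,"z": 0,"ax": 0,"ay": 0,"az": 0}
  ],
  "grip": -1,
  "force": 30
}}

```text
clock: 19.88
tool_pos: [0.4425, -0.0387, 0.044]
orientation: [1.0, 0.015, 0.0, -0.0]
ft_force: [-1.0, 0.6, 5.9]
finger_gap: 0.328
gripper_force: 29.7
```

```bash
python3 - <<'E'
from h import *
plan((.443,-.038,.14,2),(.48,.1,.15,2),(.515,.23,.15,2),(.5515,.357,.13,2))
E
```

```text
at [ 0.4425 -0.0387  0.044 ] 1.7 t 19.88 tilt [ 0.  0. -1.] gap 0.33
(0.443, -0.038, 0.14, 2) n>= 1 xyz [ 0.004 -0.005 -0.64 ] a [-0.    -0.001 -0.01 ]
(0.48, 0.1, 0.15, 2) n>= 1 xyz [ 0.279 -0.911 -0.067] a [0. 0. 0.]
(0.515, 0.23, 0.15, 2) n>= 1 xyz [ 0.263 -0.858 -0.   ] a [0. 0. 0.]
(0.5515, 0.357, 0.13, 2) n>= 1 xyz [ 0.273 -0.838  0.133] a [0. 0. 0.]
```

{"op": "move_arm", "data": {
  "motion": [
    {"x": 0,"y": 0,"z": -0.12,"ax": 0,"ay": 0,"az": 0},
    {"x": 0,"y": 0,"z": -0.3,"ax": 0,"ay": 0,"az": 0},
    {"x": 0,"y": 0,"z": -0.48,"ax": 0,"ay": 0,"az": 0},
    {"x": 0.02,"y": -0.1,"z": -0.62,"ax": 0,"ay": 0,"az": 0},
    {"x": 0.06,"y": -0.25,"z": -0.7,"ax": 0,"ay": 0,"az": 0},
    {"x": 0.12,"y": -0.45,"z": -0.72,"ax": 0,"ay": 0,"az": 0},
    {"x": 0.18,"y": -0.65,"z": -0.72,"ax": 0,"ay": 0,"az": 0},
    {"x": 0.24,"y": -0.85,"z": -0.72,"ax": 0,"ay": 0,"az": 0}
  ]
}}

```text
clock: 20.55
tool_pos: [0.4746, 0.0911, 0.152]
orientation: [1.0, 0.015, 0.0, -0.0]
ft_force: [-0.4, 0.0, -0.8]
finger_gap: 0.325
gripper_force: 30.1
```

{"op": "move_arm", "data": {
  "motion": [
    {"x": 0.05,"y": -0.2,"z": 0,"ax": 0,"ay": 0,"az": 0},
    {"x": 0.1,"y": -0.4,"z": 0,"ax": 0,"ay": 0,"az": 0},
    {"x": 0.15,"y": -0.6,"z": 0,"ax": 0,"ay": 0,"az": 0},
    {"x": 0.2,"y": -0.8,"z": 0,"ax": 0,"ay": 0,"az": 0},
    {"x": 0.25,"y": -0.9,"z": 0,"ax": 0,"ay": 0,"az": 0},
    {"x": 0.25,"y": -0.9,"z": 0,"ax": 0,"ay": 0,"az": 0},
    {"x": 0.25,"y": -0.9,"z": 0,"ax": 0,"ay": 0,"az": 0},
    {"x": 0.25,"y": -0.9,"z": 0,"ax": 0,"ay": 0,"az": 0}
  ]
}}

```text
clock: 21.22
tool_pos: [0.5069, 0.2254, 0.1508]
orientation: [1.0, 0.015, -0.001, -0.0]
ft_force: [-1.1, -0.2, -0.3]
finger_gap: 0.333
gripper_force: 30.1
```

{"op": "move_arm", "data": {
  "motion": [
    {"x": 0.05,"y": -0.2,"z": 0,"ax": 0,"ay": 0,"az": 0},
    {"x": 0.1,"y": -0.4,"z": 0,"ax": 0,"ay": 0,"az": 0},
    {"x": 0.15,"y": -0.6,"z": 0,"ax": 0,"ay": 0,"az": 0},
    {"x": 0.2,"y": -0.75,"z": 0,"ax": 0,"ay": 0,"az": 0},
    {"x": 0.22,"y": -0.8,"z": 0,"ax": 0,"ay": 0,"az": 0},
    {"x": 0.22,"y": -0.8,"z": 0,"ax": 0,"ay": 0,"az": 0},
    {"x": 0.22,"y": -0.8,"z": 0,"ax": 0,"ay": 0,"az": 0},
    {"x": 0.22,"y": -0.8,"z": 0,"ax": 0,"ay": 0,"az": 0}
  ]
}}

```text
clock: 21.88
tool_pos: [0.5366, 0.3452, 0.1509]
orientation: [1.0, 0.014, -0.001, 0.0]
ft_force: [0.1, 0.2, -0.8]
finger_gap: 0.326
gripper_force: 30.1
```

```bash
python3 - <<'E'
from h import *
st=state();im=get_image("wrist");save(im,"w8");np.save("w8.npy",np.r_[st["tool_pos"],st["orientation"]])
plan((.552,.357,.0475,2))
for n in names[3:4]+names[6:8]: print(n,[(np.round(b["xyz"],4),round(b["score"],2)) for b in boxes_of(n,im)[:2]])
E
```

```text
at [0.5366 0.3452 0.151 ] 1.6 t 21.93 tilt [-0.002  0.    -1.   ] gap 0.33
(0.552, 0.357, 0.0475, 2) n>= 1 xyz [ 0.106 -0.075  0.69 ] a [-0.     0.004 -0.013]
small_bottle_mid [(array([0.4484, 0.3635, 0.0567]), 0.56)]
big_stand_floor [(array([0.5492, 0.3624, 0.0389]), 0.62)]
small_stand_floor [(array([0.5524, 0.2367, 0.043 ]), 0.94)]
```

View pics/w8.png

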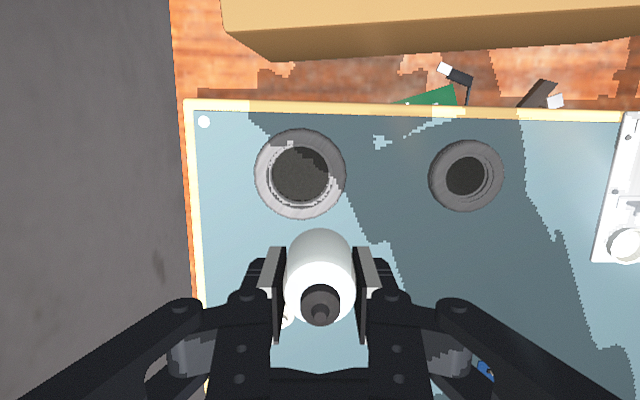

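The big stand's ring is centred at (300,174) and the small stand's at (466,175); the held bottle (320,290) is upright between the pads.

```bash
python3 - <<'E'
from h import *
v=np.load("w8.npy");st=dict(tool_pos=v[:3],orientation=v[3:]);im=get_image("wrist")
for n,u,w,z in [("bigst",300,174,.041),("l",254,174,.037),("r",346,174,.037),("smst",466.5,175.5,.041),("cap",320,303,.151+.036)]: print(n,px2w(im,u,w,z,st).round(4))
plan((.5525,.3575,.047,2))
E
```

```text
bigst [0.5534 0.3589 0.041 ]
l [0.5516 0.3924 0.037 ]
r [0.5535 0.3257 0.037 ]
smst [0.5557 0.2399 0.041 ]
cap [0.5412 0.3448 0.187 ]
at [0.5369 0.3461 0.1513] 1.7 t 22.13 tilt [-0.001  0.001 -1.   ] gap 0.32
(0.5525, 0.3575, 0.047, 2) n>= 1 xyz [ 0.107 -0.072  0.695] a [-0.001  0.003 -0.011]
```

{"op": "move_arm", "data": {
  "motion": [
    {"x": 0.1,"y": -0.077,"z": 0.08,"ax": 0,"ay": 0,"az": 0},
    {"x": 0.1,"y": -0.077,"z": 0.2,"ax": 0,"ay": 0,"az": 0},
    {"x": 0.1,"y": -0.077,"z": 0.32,"ax": 0,"ay": 0,"az": 0},
    {"x": 0.1,"y": -0.077,"z": 0.44,"ax": 0,"ay": 0,"az": 0},
    {"x": 0.1,"y": -0.077,"z": 0.55,"ax": 0,"ay": 0,"az": 0},
    {"x": 0.1,"y": -0.077,"z": 0.63,"ax": 0,"ay": 0,"az": 0},
    {"x": 0.1,"y": -0.077,"z": 0.67,"ax": 0,"ay": 0,"az": 0},
    {"x": 0.1,"y": -0.077,"z": 0.69,"ax": 0,"ay": 0,"az": 0}
  ]
}}

```text
clock: 22.8
tool_pos: [0.5506, 0.3585, 0.0471]
orientation: [1.0, 0.015, -0.002, 0.0]
ft_force: [-6.6, -4.2, 14.8]
finger_gap: 0.328
gripper_force: 31.5
```

{"op": "move_arm", "data": {
  "motion": [
    {"x": 0,"y": 0,"z": 0,"ax": 0,"ay": 0,"az": 0},
    {"x": 0,"y": 0,"z": 0,"ax": 0,"ay": 0,"az": 0},
    {"x": 0,"y": 0,"z": 0.003,"ax": 0,"ay": 0,"az": 0},
    {"x": 0,"y": 0,"z": 0.005,"ax": 0,"ay": 0,"az": 0},
    {"x": 0,"y": 0,"z": 0.005,"ax": 0,"ay": 0,"az": 0},
    {"x": 0,"y": 0,"z": 0.005,"ax": 0,"ay": 0,"az": 0},
    {"x": 0,"y": 0,"z": 0.005,"ax": 0,"ay": 0,"az": 0},
    {"x": 0,"y": 0,"z": 0.005,"ax": 0,"ay": 0,"az": 0}
  ]
}}

```text
clock: 23.47
tool_pos: [0.5515, 0.3591, 0.0472]
orientation: [1.0, 0.015, -0.001, -0.0]
ft_force: [0.0, -0.4, 1.2]
finger_gap: 0.329
gripper_force: 30.3
```

Contact came at the expected floor height. I'll release and go on to the small bottle.

{"op": "move_arm", "data": {
  "motion": [
    {"x": 0,"y": 0,"z": 0,"ax": 0,"ay": 0,"az": 0},
    {"x": 0,"y": 0,"z": 0,"ax": 0,"ay": 0,"az": 0},
    {"x": 0,"y": 0,"z": 0,"ax": 0,"ay": 0,"az": 0},
    {"x": 0,"y": 0,"z": 0,"ax": 0,"ay": 0,"az": 0},
    {"x": 0,"y": 0,"z": 0,"ax": 0,"ay": 0,"az": 0},
    {"x": 0,"y": 0,"z": 0,"ax": 0,"ay": 0,"az": 0},
    {"x": 0,"y": 0,"z": 0,"ax": 0,"ay": 0,"az": 0},
    {"x": 0,"y": 0,"z": 0,"ax": 0,"ay": 0,"az": 0}
  ],
  "grip": 0.4
}}

```text
clock: 24.13
tool_pos: [0.5513, 0.3591, 0.0469]
orientation: [1.0, 0.015, -0.001, -0.0]
ft_force: [0.1, -0.5, -0.8]
finger_gap: 0.7
gripper_force: 0.0
```

{"op": "move_arm", "data": {
  "motion": [
    {"x": 0,"y": 0,"z": -0.15,"ax": 0,"ay": 0,"az": 0},
    {"x": 0,"y": 0,"z": -0.35,"ax": 0,"ay": 0,"az": 0},
    {"x": 0,"y": 0,"z": -0.55,"ax": 0,"ay": 0,"az": 0},
    {"x": -0.1,"y": 0,"z": -0.7,"ax": 0,"ay": 0,"az": 0},
    {"x": -0.35,"y": -0.05,"z": -0.8,"ax": 0,"ay": 0,"az": 0},
    {"x": -0.6,"y": -0.07,"z": -0.8,"ax": 0,"ay": 0,"az": 0},
    {"x": -0.69,"y": -0.07,"z": -0.8,"ax": 0,"ay": 0,"az": 0},
    {"x": -0.69,"y": -0.07,"z": -0.8,"ax": 0,"ay": 0,"az": 0}
  ]
}}

```text
clock: 24.8
tool_pos: [0.4444, 0.3668, 0.1674]
orientation: [1.0, 0.016, -0.001, -0.0]
ft_force: [0.4, 0.3, -0.7]
finger_gap: 0.7
gripper_force: 0.0
```

{"op": "move_arm", "data": {
  "motion": [
    {"x": 0,"y": 0,"z": 0,"ax": 0,"ay": 0,"az": 0},
    {"x": 0,"y": 0,"z": 0,"ax": 0,"ay": 0,"az": 0},
    {"x": 0,"y": 0,"z": 0,"ax": 0,"ay": 0,"az": 0},
    {"x": 0,"y": 0,"z": 0,"ax": 0,"ay": 0,"az": 0},
    {"x": 0,"y": 0,"z": 0,"ax": 0,"ay": 0,"az": 0},
    {"x": 0,"y": 0,"z": 0,"ax": 0,"ay": 0,"az": 0},
    {"x": 0,"y": 0,"z": 0,"ax": 0,"ay": 0,"az": 0},
    {"x": 0,"y": 0,"z": 0,"ax": 0,"ay": 0,"az": 0}
  ]
}}

```text
clock: 25.47
tool_pos: [0.4478, 0.3662, 0.1669]
orientation: [1.0, 0.015, -0.001, -0.0]
ft_force: [0.0, -0.3, -0.5]
finger_gap: 0.702
gripper_force: 0.0
```

```bash
python3 - <<'E'
from h import *
st=state();im=get_image("wrist");save(im,"w9");np.save("w9.npy",np.r_[st["tool_pos"],st["orientation"]])
plan((.4485,.366,.043,2))
for n in names[2:4]: print(n,[(np.round(b["xyz"],4),round(b["score"],2)) for b in boxes_of(n,im)[:2]])
E
```

```text
at [0.4478 0.3663 0.1669] 1.7 t 25.52 tilt [-0.002  0.001 -1.   ] gap 0.7
(0.4485, 0.366, 0.043, 2) n>= 1 xyz [0.006 0.003 0.826] a [-0.001  0.003 -0.01 ]
big_bottle_mid [(array([0.5462, 0.3647, 0.0719]), 0.92)]
small_bottle_mid [(array([0.4481, 0.3705, 0.0548]), 0.6)]
```

View pics/w9.png

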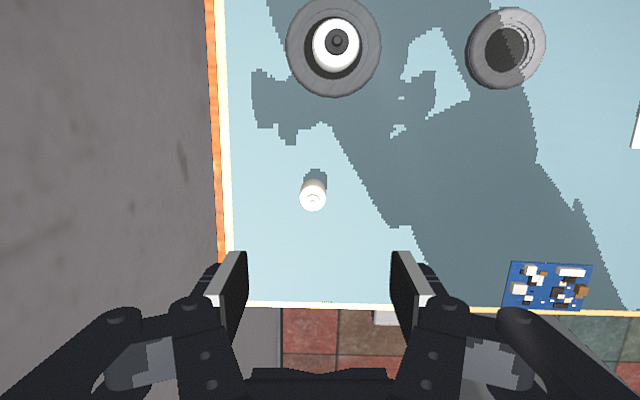

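The big bottle sits upright in its well (336,43). The small bottle's cap is at (312,198), and the small stand's ring is centred at (506,48).

```bash
python3 - <<'E'
from h import *
v=np.load("w9.npy");st=dict(tool_pos=v[:3],orientation=v[3:]);im=get_image("wrist")
for n,u,w,z in [("cap",312,198,.068),("body",313,195,.061),("smst",506,48,.041)]: print(n,px2w(im,u,w,z,st).round(4))
E
```

```text
cap [0.4503 0.3709 0.068 ]
body [0.4506 0.3703 0.061 ]
smst [0.5542 0.24   0.041 ]
```

{"op": "move_arm", "data": {
  "motion": [
    {"x": 0.015,"y": -0.022,"z": 0.12,"ax": 0,"ay": 0,"az": 0},
    {"x": 0.015,"y": -0.022,"z": 0.28,"ax": 0,"ay": 0,"az": 0},
    {"x": 0.015,"y": -0.022,"z": 0.44,"ax": 0,"ay": 0,"az": 0},
    {"x": 0.015,"y": -0.022,"z": 0.6,"ax": 0,"ay": 0,"az": 0},
    {"x": 0.015,"y": -0.022,"z": 0.74,"ax": 0,"ay": 0,"az": 0},
    {"x": 0.015,"y": -0.022,"z": 0.82,"ax": 0,"ay": 0,"az": 0},
    {"x": 0.015,"y": -0.022,"z": 0.83,"ax": 0,"ay": 0,"az": 0},
    {"x": 0.015,"y": -0.022,"z": 0.83,"ax": 0,"ay": 0,"az": 0}
  ]
}}

```text
clock: 26.33
tool_pos: [0.4494, 0.3697, 0.0422]
orientation: [1.0, 0.015, -0.001, -0.0]
ft_force: [-0.0, -0.2, 0.1]
finger_gap: 0.699
gripper_force: 0.0
```

{"op": "move_arm", "data": {
  "motion": [
    {"x": 0,"y": 0,"z": 0,"ax": 0,"ay": 0,"az": 0},
    {"x": 0,"y": 0,"z": 0,"ax": 0,"ay": 0,"az": 0},
    {"x": 0,"y": 0,"z": 0,"ax": 0,"ay": 0,"az": 0},
    {"x": 0,"y": 0,"z": 0,"ax": 0,"ay": 0,"az": 0},
    {"x": 0,"y": 0,"z": 0,"ax": 0,"ay": 0,"az": 0},
    {"x": 0,"y": 0,"z": 0,"ax": 0,"ay": 0,"az": 0},
    {"x": 0,"y": 0,"z": 0,"ax": 0,"ay": 0,"az": 0},
    {"x": 0,"y": 0,"z": 0,"ax": 0,"ay": 0,"az": 0}
  ],
  "grip": -1,
  "force": 25
}}

```text
clock: 27.0
tool_pos: [0.4506, 0.3703, 0.044]
orientation: [1.0, 0.015, 0.0, -0.001]
ft_force: [-0.3, -0.6, 6.0]
finger_gap: 0.214
gripper_force: 24.5
```

```bash
python3 - <<'E'
from h import *
plan((.45,.3695,.13,2),(.5545,.239,.13,2),(.5545,.239,.047,2))
E
```

```text
at [0.4506 0.3703 0.044 ] 1.7 t 27.0 tilt [ 0.001  0.002 -1.   ] gap 0.21
(0.45, 0.3695, 0.13, 2) n>= 1 xyz [-0.004  0.004 -0.573] a [-0.003 -0.001 -0.009]
(0.5545, 0.239, 0.13, 2) n>= 1 xyz [0.666 0.894 0.   ] a [0. 0. 0.]
(0.5545, 0.239, 0.047, 2) n>= 1 xyz [ 0.    -0.     0.553] a [0. 0. 0.]
```

{"op": "move_arm", "data": {
  "motion": [
    {"x": 0,"y": 0,"z": -0.12,"ax": 0,"ay": 0,"az": 0},
    {"x": 0,"y": 0,"z": -0.3,"ax": 0,"ay": 0,"az": 0},
    {"x": 0,"y": 0,"z": -0.5,"ax": 0,"ay": 0,"az": 0},
    {"x": 0.02,"y": 0.1,"z": -0.65,"ax": 0,"ay": 0,"az": 0},
    {"x": 0.1,"y": 0.25,"z": -0.7,"ax": 0,"ay": 0,"az": 0},
    {"x": 0.25,"y": 0.45,"z": -0.7,"ax": 0,"ay": 0,"az": 0},
    {"x": 0.4,"y": 0.65,"z": -0.7,"ax": 0,"ay": 0,"az": 0},
    {"x": 0.57,"y": 0.85,"z": -0.7,"ax": 0,"ay": 0,"az": 0}
  ]
}}

```text
clock: 27.67
tool_pos: [0.5394, 0.244, 0.1481]
orientation: [1.0, 0.016, -0.0, -0.001]
ft_force: [0.1, 0.2, -0.6]
finger_gap: 0.211
gripper_force: 24.7
```

{"op": "move_arm", "data": {
  "motion": [
    {"x": 0,"y": 0.03,"z": 0,"ax": 0,"ay": 0,"az": 0},
    {"x": 0,"y": 0.03,"z": 0,"ax": 0,"ay": 0,"az": 0},
    {"x": 0,"y": 0.03,"z": 0,"ax": 0,"ay": 0,"az": 0},
    {"x": 0,"y": 0.03,"z": 0,"ax": 0,"ay": 0,"az": 0},
    {"x": 0,"y": 0.03,"z": 0,"ax": 0,"ay": 0,"az": 0},
    {"x": 0,"y": 0.03,"z": 0,"ax": 0,"ay": 0,"az": 0},
    {"x": 0,"y": 0.03,"z": 0,"ax": 0,"ay": 0,"az": 0},
    {"x": 0,"y": 0.03,"z": 0,"ax": 0,"ay": 0,"az": 0}
  ]
}}

```text
clock: 28.33
tool_pos: [0.5389, 0.241, 0.1473]
orientation: [1.0, 0.016, -0.001, -0.0]
ft_force: [0.4, 0.4, -0.1]
finger_gap: 0.214
gripper_force: 24.7
```

```bash
python3 - <<'E'
from h import *
st=state();im=get_image("wrist");save(im,"w10");np.save("w10.npy",np.r_[st["tool_pos"],st["orientation"]])
plan((.554,.2395,.0475,2))
E
```

```text
at [0.539  0.2409 0.1473] 1.8 t 28.38 tilt [-0.001  0.001 -1.   ] gap 0.22
(0.554, 0.2395, 0.0475, 2) n>= 1 xyz [0.101 0.013 0.665] a [-0.002  0.003 -0.008]
```

View pics/w10.png

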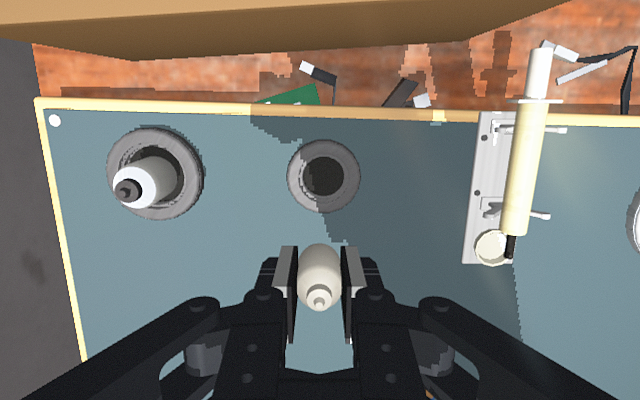

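The small stand's ring spans (287–360, 138–212), so its centre is near (323.5,175). The held bottle is upright at (320,275).

```bash
python3 - <<'E'
from h import *
v=np.load("w10.npy");st=dict(tool_pos=v[:3],orientation=v[3:]);im=get_image("wrist")
for n,u,w,z in [("smst",323.5,175,.040)]: print(n,px2w(im,u,w,z,st).round(4))
plan((.5535,.238,.048,2))
E
```

```text
smst [0.5561 0.2381 0.04  ]
at [0.5391 0.2407 0.1473] 1.7 t 28.43 tilt [-0.001  0.001 -1.   ] gap 0.21
(0.5535, 0.238, 0.048, 2) n>= 1 xyz [0.097 0.021 0.662] a [-0.002  0.003 -0.008]
```

{"op": "move_arm", "data": {
  "motion": [
    {"x": 0.105,"y": 0.018,"z": 0.08,"ax": 0,"ay": 0,"az": 0},
    {"x": 0.105,"y": 0.018,"z": 0.2,"ax": 0,"ay": 0,"az": 0},
    {"x": 0.105,"y": 0.018,"z": 0.32,"ax": 0,"ay": 0,"az": 0},
    {"x": 0.105,"y": 0.018,"z": 0.44,"ax": 0,"ay": 0,"az": 0},
    {"x": 0.105,"y": 0.018,"z": 0.54,"ax": 0,"ay": 0,"az": 0},
    {"x": 0.105,"y": 0.018,"z": 0.6,"ax": 0,"ay": 0,"az": 0},
    {"x": 0.105,"y": 0.018,"z": 0.64,"ax": 0,"ay": 0,"az": 0},
    {"x": 0.105,"y": 0.018,"z": 0.655,"ax": 0,"ay": 0,"az": 0}
  ]
}}

```text
clock: 29.1
tool_pos: [0.5545, 0.2381, 0.0482]
orientation: [1.0, 0.015, -0.001, -0.0]
ft_force: [0.3, 0.4, -0.5]
finger_gap: 0.211
gripper_force: 24.7
```

{"op": "move_arm", "data": {
  "motion": [
    {"x": 0,"y": 0,"z": 0,"ax": 0,"ay": 0,"az": 0},
    {"x": 0,"y": 0,"z": 0,"ax": 0,"ay": 0,"az": 0},
    {"x": 0,"y": 0,"z": 0.005,"ax": 0,"ay": 0,"az": 0},
    {"x": 0,"y": 0,"z": 0.01,"ax": 0,"ay": 0,"az": 0},
    {"x": 0,"y": 0,"z": 0.01,"ax": 0,"ay": 0,"az": 0},
    {"x": 0,"y": 0,"z": 0.01,"ax": 0,"ay": 0,"az": 0},
    {"x": 0,"y": 0,"z": 0.01,"ax": 0,"ay": 0,"az": 0},
    {"x": 0,"y": 0,"z": 0.01,"ax": 0,"ay": 0,"az": 0}
  ]
}}

```text
clock: 29.77
tool_pos: [0.555, 0.2382, 0.0477]
orientation: [1.0, 0.015, -0.001, -0.0]
ft_force: [0.4, 0.3, 1.0]
finger_gap: 0.212
gripper_force: 24.7
```

Within 1 mm of the floor. I'll release, go up and back away.

{"op": "move_arm", "data": {
  "motion": [
    {"x": 0,"y": 0,"z": 0,"ax": 0,"ay": 0,"az": 0},
    {"x": 0,"y": 0,"z": 0,"ax": 0,"ay": 0,"az": 0},
    {"x": 0,"y": 0,"z": 0,"ax": 0,"ay": 0,"az": 0},
    {"x": 0,"y": 0,"z": 0,"ax": 0,"ay": 0,"az": 0},
    {"x": 0,"y": 0,"z": 0,"ax": 0,"ay": 0,"az": 0},
    {"x": 0,"y": 0,"z": 0,"ax": 0,"ay": 0,"az": 0},
    {"x": 0,"y": 0,"z": 0,"ax": 0,"ay": 0,"az": 0},
    {"x": 0,"y": 0,"z": 0,"ax": 0,"ay": 0,"az": 0}
  ],
  "grip": 0.2
}}

```text
clock: 30.43
tool_pos: [0.5549, 0.2382, 0.0475]
orientation: [1.0, 0.015, -0.001, -0.0]
ft_force: [0.4, -0.1, 1.4]
finger_gap: 0.601
gripper_force: 0.0
```

{"op": "move_arm", "data": {
  "motion": [
    {"x": 0,"y": 0,"z": -0.15,"ax": 0,"ay": 0,"az": 0},
    {"x": 0,"y": 0,"z": -0.35,"ax": 0,"ay": 0,"az": 0},
    {"x": 0,"y": 0,"z": -0.55,"ax": 0,"ay": 0,"az": 0},
    {"x": -0.1,"y": 0,"z": -0.75,"ax": 0,"ay": 0,"az": 0},
    {"x": -0.3,"y": 0.2,"z": -0.9,"ax": 0,"ay": 0,"az": 0},
    {"x": -0.55,"y": 0.4,"z": -1,"ax": 0,"ay": 0,"az": 0},
    {"x": -0.8,"y": 0.6,"z": -1,"ax": 0,"ay": 0,"az": 0},
    {"x": -0.8,"y": 0.6,"z": -1,"ax": 0,"ay": 0,"az": 0}
  ]
}}

```text
clock: 31.1
tool_pos: [0.4354, 0.143, 0.1983]
orientation: [1.0, 0.015, -0.001, -0.0]
ft_force: [-0.6, 0.3, -0.4]
finger_gap: 0.598
gripper_force: 0.0
```

{"op": "move_arm", "data": {
  "motion": [
    {"x": -0.2,"y": 0,"z": -0.3,"ax": 0,"ay": 0,"az": 0},
    {"x": -0.3,"y": 0,"z": -0.5,"ax": 0,"ay": 0,"az": 0},
    {"x": -0.3,"y": 0,"z": -0.5,"ax": 0,"ay": 0,"az": 0},
    {"x": -0.3,"y": 0,"z": -0.5,"ax": 0,"ay": 0,"az": 0},
    {"x": -0.3,"y": 0,"z": -0.5,"ax": 0,"ay": 0,"az": 0},
    {"x": -0.3,"y": 0,"z": -0.5,"ax": 0,"ay": 0,"az": 0},
    {"x": -0.3,"y": 0,"z": -0.5,"ax": 0,"ay": 0,"az": 0},
    {"x": -0.3,"y": 0,"z": -0.5,"ax": 0,"ay": 0,"az": 0}
  ]
}}

```text
clock: 31.77
tool_pos: [0.3927, 0.1431, 0.2713]
orientation: [1.0, 0.015, -0.002, -0.0]
ft_force: [-0.3, -0.0, -0.3]
finger_gap: 0.6
gripper_force: 0.0
```

```bash
python3 - <<'E'
from h import *
a=get_image("wrist");b=get_image("scene");save(a,"w11");save(b,"s11");print(state()["tool_pos"])
A=cv2.imread("pics/w11.png")[:260];B=cv2.resize(cv2.imread("pics/s11.png")[150:340,210:450],None,fx=1.78,fy=1.78)
c=np.zeros((600,640,3),np.uint8);c[:260]=A;c[260:260+B.shape[0],:B.shape[1]]=B;cv2.imwrite("pics/m11.png",c)
E
```

```text
[0.39281554 0.14311185 0.2716819 ]
```

View pics/m11.png

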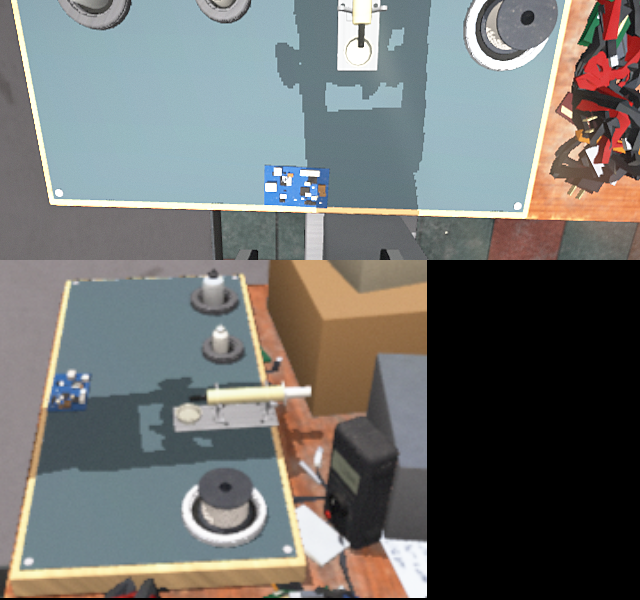

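The scene view shows both bottles upright in their stands, the reel flat in the dish, and the syringe level with its nozzle over the cup. The board and meter haven't been disturbed.

```bash
python3 -c "
from station import *
print(sign_off())"
```

```text
the job is handed in; nothing more can be done
None
```

The syringe, reel and both bottles are seated in their holders and released, the board and meter look undisturbed in the final picture, and the job was handed in at about 32 s on the robot's clock.

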